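# Tighten the shutter's screw eye with the steel pusher

### The arm

A 6-joint arm with a two-finger parallel gripper is mounted at the origin on the work surface. World frame = base frame: x ahead of the robot, y to its left, z up, the work surface at z = 0. Lengths are in m, angles in rad, forces in N, time in s.
With the tool pointing down it reaches from about 0.4 to 0.925 m from the base axis. Payload 12.5 kg.
Tool frame: the origin (TCP) lies midway between the tips of the shut fingers; the grasp point (between the pads) lies env.grip_point_offset behind it (env.grip_point_offset is the distance from the TCP to the grasp point, in m); x points along the fingers, y is the direction in which the jaws open and shut, and the axes are right-handed (so a half turn about x gives the same grasp; the last joint's range is limited). The gripper opens to 95 mm and grips with 3 to 60 N. Pads are 20 mm wide; open, the fingers measure 119 mm over their backs; the gripper's body (75 mm by 180 mm) begins 59 mm behind the grasp point.
Start: joints at [1.238, 0.491, 1.559, -0, 1.092, -0.106], TCP at [0.141, 0.609, 0.186] pointing down, gripper open.
Joint ranges: [-3.1, 3.1], [-0.84, 2.19], [0.05, 2.79], [-1.13, 4.28], [0.06, 2.93], [-2.69, 2.69]. Speed limits (rad/s): [2.22, 2.22, 2.79, 3.14, 3.14, 3.14].

### API

Orientations are given as [roll, pitch, yaw] about the fixed x, y, z axes, in that order (R = Rz(yaw) Ry(pitch) Rx(roll)).
In Python, from plant import env gives the robot as it stands.
- The arm moves only by the tool servo_tool, never from a script. Its argument "targets" is a list of rows, each a list of 3 entries, a list of its own where there are three numbers: the shift along the tool's x, y, z in units of 40 mm (1.0 is 40 mm), then the turn about the tool's x in units of 5 degrees (1.0 is 5 degrees), then the opening in per cent of the stroke, from 0 (shut) to 100 (fully open). In form: [[[x, y, z], twist, claw], ...]. A call has 1 to 8 rows; each row shifts and turns the pose as measured when the row begins, along the tool's axes as they then stand; what a row does not reach is not made up. A row lasts 1/12 s, in which the tool goes at most 41.7 mm and 7.16 degrees, less where a joint would pass 70% of its speed; a pose out of reach is approached as far as the arm can. A call is refused whole if a number of a shift passes 1 or a number of a turn 1, either way. A call with a gripper value outside its range is refused whole. The fingers move at their own pace and stop on an object; the grip force is fixed at half the most. Time passes only in rows, so rows that do not move let the fingers close. It gives the time, the measured TCP pose, the force and the opening at its end, in the units of the state.
- env.state(): the state, without advancing time (a new reading comes with each control period).
- env.grab_frame(name): name is "scene" or "top" or "wrist"; returns a dict with "image" (400x640x3 uint8, red, green, blue), "mtx" (3x3 intrinsics, pixels), "dist_coeffs" ([k1, k2, p1, p2, k3] as OpenCV has them; the pictures are not rectified), "world_from_camera" (4x4, takes a point from camera to world coordinates). Camera axes: x right, y up, looking along -z (the intrinsics and any distortion apply to the point x, -y, -z); pixel columns grow to the right and rows downward; lengths in m; the calibration is good to about 2 mm. A picture is of the moment at which its call begins. There is no depth.
- env.job_done(): hands the job in, once; it reports no verdict.
The state is a dict: "clock": time; "joint_pos": joint angles; "joint_vel": joint speeds; "joint_torque": joint torques, N m; "tool_pos": TCP position; "tcp_rot": TCP orientation; "wrist_force": force on the tool from outside, world axes, zero at the start; "wrist_torque": the same for the moment, N m; "opening": opening from 0.0 (shut) to 1.0 (fully open).
Only numpy, scipy, OpenCV 4.12 (cv2) and the standard library are available. Lean on these libraries where they do the work, as an engineer would, in place of code of your own. Each camera call takes 0.05 s, during which the arm holds its last target.

### The job

The brass screw eye in the teak block on the sill, where the shutter hooks on, has worked loose. Take the steel pusher from the pink oval tray, slide its thin end right through the eye's loop and use it as a bar to turn the eye clockwise (seen from above) all the way home and nip it up firmly at the stop, but gently enough not to strain it. Then draw the pusher out and lay it flat in the tray again, leaving the bottles, the glass file and the lamp as they are.

Things in the scene. Friction and masses are not known exactly. Their poses are not given: they have to be found in the camera images.
- pusher: Stiff straight steel pusher, 150 mm long, 60 g. Origin on its axis at mid-length, x along it to the thin end: square dark handle 10 x 10 mm from x = -75 to +5 mm, round 6 mm shank to +65, then a taper to the 2.4 mm tip at +75. Balances near x = -25. Lies on a handle face on the tray floor, along the tray, thin end to about +y (robot's left), its axis 9 mm above the sill.
- pusher_tip (a point): The end of the pusher's thin tip, on its axis (x = +75 mm).
- pusher_tail (a point): The middle of the handle's end face, on the pusher's axis (x = -75 mm).
- tray: Pink oval tray, fixed, 190 mm (its x) by 280 mm (its y): 90 mm straight middle, two half circles. Floor top 4 mm, rim 14 mm high, 5 mm thick. Origin under its centre on the sill. The pusher lies about 45 mm to its -x side (the robot's side), the file along y at about x = +12 mm, the bottles in a row along y at about x = +55 mm.
- block: Teak block 56 x 56 x 28 mm high fixed to the sill. Origin under its centre. The screw eye stands upright in the middle of its top.
- loop (a point): Centre of the eye's brass loop, 47 mm above the sill, on the eye's upright turning axis. x is the bore's axis (level), z up; turns with the eye. Handle room is on its +x side. Ring 18 mm outside; bore 9 mm wide, 14 mm long along x, open at both ends: a 6 mm bar rocks some 0.3 rad to either side before it bites.
- eye (a joint): How far the eye is screwed in, rad; grows clockwise seen from above. Starts at 0.1 to 0.35; its stop, out of sight in the block, comes somewhere between 0.6 and 1.2. Friction up to there about 0.03 N m; past it the eye yields like a spring of about 1.5 N m per rad. Firm is about 0.15 N m about the eye's axis, held half a second; under 0.11 is not tight, over 0.20 strains it.
- bottle0: Empty polish bottle, clear glass, 29 mm across, 60 mm tall with a black cap; stands in the tray. Origin under its centre.
- bottle1: The same bottle in amber glass.
- bottle2: The same bottle in green glass.
- file: Glass nail file 13 x 130 x 4 mm lying in the tray, long side along its y. Origin under its centre.
- lamp: Pink UV nail lamp 200 x 200 x 96 mm with a press button on top, fixed at the left of the sill; not needed. Origin under its centre.
Not all that is in view belongs to the job. What is shaped like the bottle0 but blue or red is not meant.

How it is judged:
On the way, in this order (a step that is already met when the one before it is completed fails the run):
1. The pusher's thin end is right through the eye's loop (tip at least 5 mm out of the far side) (((x of pusher_tip in the frame of loop below -0.012 m and x of pusher_tail in the frame of loop above 0.03 m) or (x of pusher_tip in the frame of loop above 0.012 m and x of pusher_tail in the frame of loop below -0.03 m)) and angle between the x axis of pusher and the x axis of loop, either way round below 0.6 rad and y of pusher_tip in the frame of loop between -0.02 and 0.02 m and z of pusher_tip in the frame of loop between -0.012 and 0.012 m), for 0.1 s.
2. With the pusher through the loop the eye has come to its stop and bears on it firmly (over 6 N, 12 mm from its axis) for 0.3 s (all of step 1 and contact force between eye_c14 and bush_c1 above 6 N), for 0.3 s.
At the end, for the whole second after the job is handed in: The eye is home at its stop (not backed off by more than 0.15 rad) and the pusher lies flat and at rest on the tray's floor, both ends inside the rim and under 14 mm above the sill, released; the bottles stand upright (distance between eye_c14 and bush_c1 below 0.006 m and x of pusher_tip in the frame of tray between -0.09 and 0.09 m and y of pusher_tip in the frame of tray between -0.135 and 0.135 m and z of each of pusher_tip, pusher_tail in the frame of tray below 0.014 m and x of pusher_tail in the frame of tray between -0.09 and 0.09 m and y of pusher_tail in the frame of tray between -0.135 and 0.135 m and linear speed of pusher below 0.02 m/s and angle between each of bottle0, bottle1, bottle2's own z axis and vertical below 0.2 rad); the robot touches nothing.
It fails at once if The eye is strained against its stop (over 15 N, 12 mm from its axis) (contact force between eye_c14 and bush_c1 above 15 N).
It fails at once if The fingers push on the eye or its block (over 3 N) (contact force between the fingers and block above 3 N).
It fails at once if A bottle or the file is shifted by more than 30 mm (distance of any of bottle0, bottle1, bottle2, file from where it was at the start of the episode above 0.03 m).
It fails at once if The robot bumps the lamp (contact force between the arm and lamp above 3 N).
It also fails if it takes over 72 s, if anything falls off the work surface, if the arm or the gripper's body presses on something with over 40 N, if the wrist force passes 120 N, or if a joint passes its speed limit or range.

## Working session

There is one attempt and no reset: what is moved stays moved. The work goes in short steps, Python scripts to look and compute and a tool call to move; the robot and the scene stay as the last step left them, time stands still between calls to the robot, and variables do not carry over. Pictures are saved under pics/ and viewed, and the job is handed in when it is done.

Besides the shell and the picture viewer there is one more tool, called after ">>>" by a JSON object that holds its "op" and its "data", one argument or row to a line. servo_tool: Moves the arm, as the interface text tells. Its arguments: {"type":"object","properties":{"targets":{"type":"array","items":{"type":"array"}}},"required":["targets"]}

```bash
ls; mkdir -p pics
cat > h.py <<'E'
import numpy as np, cv2
from plant import env
from scipy.spatial.transform import Rotation as R
def snap(n,f):
    d=env.grab_frame(n); cv2.imwrite('pics/'+f+'.png',d['image'][:,:,::-1]); np.savez('pics/'+f+'.npz',**{k:np.array(v) for k,v in d.items()}); return d
def load(f): return dict(np.load('pics/'+f+'.npz'))
def ray(d,u,v):
    p=cv2.undistortPoints(np.array([[[u,v]]],float),d['mtx'],d['dist_coeffs'])[0,0]
    T=d['world_from_camera']; r=T[:3,:3]@np.array([p[0],-p[1],-1]); return T[:3,3],r/np.linalg.norm(r)
def onz(d,u,v,z):
    o,r=ray(d,u,v); return o+r*(z-o[2])/r[2]
def tri(*a):
    A=np.zeros((3,3));b=np.zeros(3)
    for d,u,v in a:
        o,r=ray(d,u,v);P=np.eye(3)-np.outer(r,r);A+=P;b+=P@o
    x=np.linalg.solve(A,b); return x,[np.linalg.norm(np.cross(x-ray(*q)[0],ray(*q)[1])) for q in a]
def proj(d,p):
    T=np.linalg.inv(d['world_from_camera']);c=T[:3,:3]@np.array(p)+T[:3,3]
    return cv2.projectPoints(np.array([[c[0],-c[1],-c[2]]]),np.zeros(3),np.zeros(3),d['mtx'],d['dist_coeffs'])[0].ravel()
def crop(f,x0,y0,x1,y1,s,out):
    im=cv2.imread('pics/'+f+'.png')[y0:y1,x0:x1]; cv2.imwrite('pics/'+out+'.png',cv2.resize(im,None,fx=s,fy=s,interpolation=cv2.INTER_CUBIC))
E
python3 - <<'E'
from h import *
np.set_printoptions(precision=4,suppress=True)
for n in ['scene','top','wrist']:
    d=snap(n,n+'0'); print(n,d['mtx'],d['dist_coeffs'],d['world_from_camera'])
print(env.state(), env.grip_point_offset)
E
```

```text
pics
scene [[453.2522   0.     325.4402]
 [  0.     453.2522 205.0668]
 [  0.       0.       1.    ]] [-0.0442  0.      0.      0.      0.    ] [[-0.7281 -0.3877  0.5654  1.1541]
 [ 0.6853 -0.4302  0.5876  0.7357]
 [ 0.0154  0.8152  0.5789  0.6174]
 [ 0.      0.      0.      1.    ]]
top [[406.0799   0.     322.3928]
 [  0.     406.0799 202.5051]
 [  0.       0.       1.    ]] [-0.0335  0.      0.      0.      0.    ] [[-0.0286  0.9918 -0.1247  0.5039]
 [-0.9996 -0.0282  0.005   0.1642]
 [ 0.0014  0.1247  0.9922  0.9013]
 [ 0.      0.      0.      1.    ]]
wrist [[321.2494   0.     316.7617]
 [  0.     321.2494 195.7876]
 [  0.       0.       1.    ]] [-0.0275  0.      0.      0.      0.    ] [[ 0.2246 -0.9354 -0.273   0.0639]
 [ 0.9744  0.215   0.0651  0.6254]
 [-0.0022 -0.2806  0.9598  0.3834]
 [ 0.      0.      0.      1.    ]]
{'clock': 0.15, 'joint_pos': array([ 1.2384,  0.4914,  1.5593,  0.    ,  1.0917, -0.1056]), 'joint_vel': array([-0.0016, -0.001 , -0.0009, -0.0012, -0.0008,  0.0005]), 'joint_torque': array([  0.0015, -61.2893, -25.8278,   0.0693,   0.0473,  -0.0001]), 'tool_pos': array([0.1404, 0.6088, 0.1856]), 'tcp_rot': array([-1.6955,  1.57  , -1.9223]), 'wrist_force': array([-0.4838, -0.3914,  0.5424]), 'wrist_torque': array([0.0213, 0.0556, 0.0182]), 'opening': 1.0004122967458196} 0.0188
```

View pics/scene0.png

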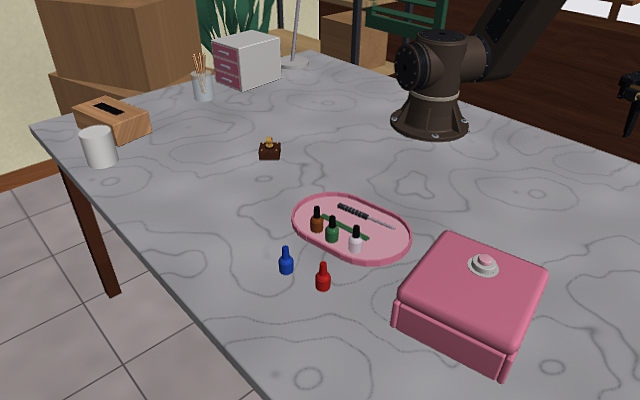

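View pics/top0.png

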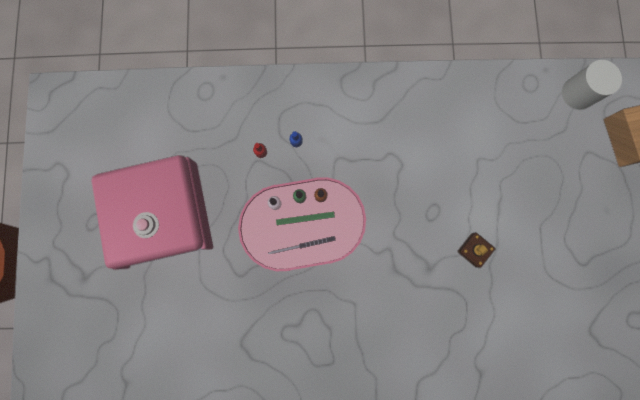

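View pics/wrist0.png

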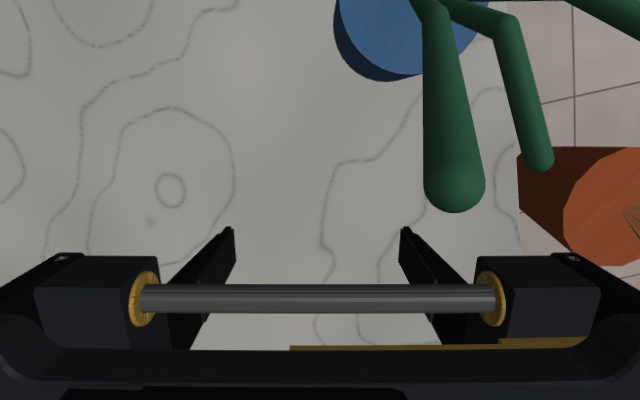

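Run:
```python
from h import *
crop('top0',450,220,510,280,8,'c1'); crop('scene0',250,130,290,165,14,'c2'); crop('top0',235,175,370,275,5,'c3')
a=cv2.imread('pics/c1.png');b=cv2.imread('pics/c2.png');b=cv2.resize(b,(480*b.shape[1]//b.shape[0]//1,480))
cv2.imwrite('pics/c12.png',cv2.resize(np.hstack([a,b]),None,fx=.75,fy=.75))
```

```text
(no output)
```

View pics/c12.png

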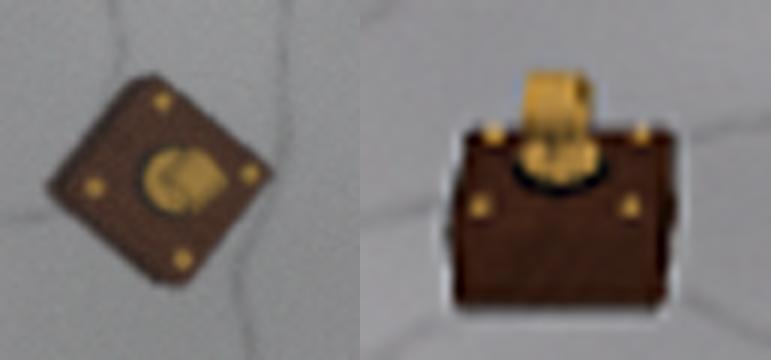

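View pics/c3.png

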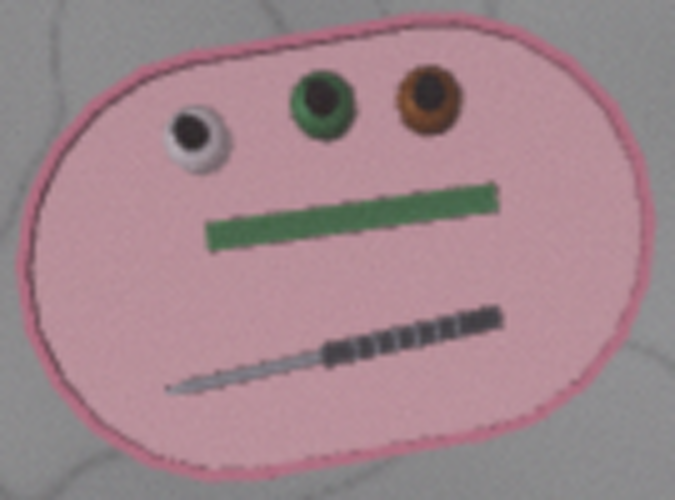

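Run:
```python
from h import *
np.set_printoptions(precision=4,suppress=True)
t=load('top0');s=load('scene0')
tip=onz(t,268.6,253.2,.009);tail=onz(t,335.4,238.4,.009)
print('tip',tip,'tail',tail,np.linalg.norm(tip-tail),'yaw',np.arctan2(*(tip-tail)[[1,0]]), 'mid',(tip+tail)/2)
# block top corners crop8*0.75=6
c=[(45,187),(152,73),(275,173),(175,287)]
P=[onz(t,450+x/6,220+y/6,.028 if 1 else 0) for x,y in c]
print(np.array(P),np.mean(P,0),[np.linalg.norm(P[i]-P[i-1]) for i in range(4)])
st=[(163,102),(251,173),(183,260),(95,187)]
print('studs',np.mean([onz(t,450+x/6,220+y/6,.029) for x,y in st],0))
# loop: scene crop ; scale: 40x35 *14 -> 490 high ->480 ->360 : factor
f=14*480/490*.75
print('tri',tri((t,450+197/6,220+178/6),(s,250+(558-360)/f,130+(95)/f)))
im=t['image'];h=cv2.cvtColor(im,cv2.COLOR_RGB2HSV)
# tray
m=cv2.inRange(h,(160,60,60),(179,255,255)); m[:,:230]=0;m[:,375:]=0;m[:170]=0
ys,xs=np.nonzero(m);print('tray',xs.min(),xs.max(),ys.min(),ys.max())
cn=max(cv2.findContours(m,0,1)[0],key=cv2.contourArea)
r=cv2.minAreaRect(cn);print(r)
print('tray c',onz(t,*r[0],.014),[onz(t,*q,.014) for q in cv2.boxPoints(r)])
```

```text
tip [0.5079 0.2803 0.009 ] tail [0.536  0.1335 0.009 ] 0.1494181858608679 yaw 1.7598657684538295 mid [0.5219 0.2069 0.009 ]
[[ 0.5002 -0.1269  0.028 ]
 [ 0.5397 -0.1685  0.028 ]
 [ 0.5026 -0.2104  0.028 ]
 [ 0.4634 -0.1712  0.028 ]] [ 0.5015 -0.1692  0.028 ] [np.float64(0.05763351862824037), np.float64(0.05735047173872406), np.float64(0.05602649980459965), np.float64(0.05543969753871879)]
studs [ 0.5011 -0.1729  0.029 ]
tri (array([ 0.5003, -0.1725,  0.048 ]), [np.float64(0.0020919793835988926), np.float64(0.002091979383599191)])
tray 238 365 177 270
((301.71417236328125, 223.84237670898438), (86.65252685546875, 127.73602294921875), 80.21759033203125)
tray c [0.5696 0.2063 0.014 ] [array([0.6445, 0.3603, 0.014 ]), array([0.6854, 0.0801, 0.014 ]), array([0.4961, 0.0555, 0.014 ]), array([0.4573, 0.3288, 0.014 ])]
```

```bash
cat >> h.py <<'E'
def plan(p,yang,w=True):
    """units to go to TCP p with tool y axis at world angle yang (tool down)"""
    s=env.state(); M=R.from_euler('xyz',s['tcp_rot']).as_matrix()
    d=M.T@(np.array(p)-s['tool_pos'])/.04
    a=np.arctan2(M[1,1],M[0,1]); da=(yang-a+np.pi)%(2*np.pi)-np.pi
    print('pos',s['tool_pos'],'yang',round(np.degrees(a),2),'x axis',M[:,0],'j6',s['joint_pos'][5],'open',s['opening'],'t',s['clock'])
    print('F',s['wrist_force'],'T',s['wrist_torque'])
    print('need shift units',d,'twist units',-np.degrees(da)/5, 'world d',np.array(p)-s['tool_pos'])
E
python3 - <<'E'
from h import *
np.set_printoptions(precision=4,suppress=True)
plan([.5275,.1774,.10],.189);plan([.5275,.1774,.10],.189+np.pi)
E
```

```text
pos [0.1404 0.6088 0.1856] yang 77.01 x axis [-0.0003 -0.0008 -1.    ] j6 -0.10559899129851417 open 1.0004122967458196 t 0.15
F [-0.4838 -0.3914  0.5424] T [0.0213 0.0556 0.0182]
need shift units [ 2.1454 -8.3318 11.8542] twist units 13.235457634133443 world d [ 0.3871 -0.4314 -0.0856]
pos [0.1404 0.6088 0.1856] yang 77.01 x axis [-0.0003 -0.0008 -1.    ] j6 -0.10559899129851417 open 1.0004122967458196 t 0.15
F [-0.4838 -0.3914  0.5424] T [0.0213 0.0556 0.0182]
need shift units [ 2.1454 -8.3318 11.8542] twist units -22.764542365866557 world d [ 0.3871 -0.4314 -0.0856]
```

>>> {"op": "servo_tool", "data": {
  "targets": [
    [[0,-0.57,0.82],0,60],
    [[0,-0.57,0.82],0,40],
    [[0,-0.57,0.82],0,40],
    [[0,-0.57,0.82],0,40],
    [[0,-0.57,0.82],0,40],
    [[0,-0.57,0.82],0,40],
    [[0,-0.57,0.82],0,40],
    [[0,-0.57,0.82],0,40]
  ]
}}

```text
clock: 0.82
tool_pos: [0.3577, 0.367, 0.1831]
tcp_rot: [-2.264, 1.568, -2.48]
wrist_force: [0.5, 1.2, -0.0]
opening: 0.495
```

Run:
```python
from h import *
np.set_printoptions(precision=4,suppress=True)
plan([.5275,.1774,.10],.189)
```

```text
pos [0.3577 0.367  0.1831] yang 77.65 x axis [-0.0022 -0.0017 -1.    ] j6 -0.6860147682292022 open 0.49528446370241075 t 0.8167
F [ 0.5227  1.2349 -0.032 ] T [-0.0029 -0.0535 -0.0027]
need shift units [ 2.077  -3.7188  5.1645] twist units 13.365191670139328 world d [ 0.1698 -0.1896 -0.0831]
```

>>> {"op": "servo_tool", "data": {
  "targets": [
    [[0,-0.56,0.78],1,40],
    [[0,-0.46,0.8],1,40],
    [[0,-0.4,0.85],1,40],
    [[0,-0.32,0.87],1,40],
    [[0,-0.25,0.87],1,40],
    [[0,-0.15,0.7],1,40],
    [[0.3,-0.05,0.4],1,40],
    [[0.3,0,0.2],1,40]
  ]
}}

```text
clock: 1.48
tool_pos: [0.5266, 0.1725, 0.1599]
tcp_rot: [0.227, 1.569, -0.721]
wrist_force: [-0.0, 0.5, -0.2]
opening: 0.4
```

Run:
```python
from h import *
np.set_printoptions(precision=4,suppress=True)
plan([.5275,.1774,.10],.189)
```

```text
pos [0.5266 0.1725 0.1599] yang 35.66 x axis [ 0.0017 -0.0015 -1.    ] j6 -0.4227458678089557 open 0.40031101016938936 t 1.4833
F [-0.0059  0.5396 -0.155 ] T [-0.0677  0.0025 -0.0292]
need shift units [ 1.4985  0.0881 -0.0905] twist units 4.9658706136429505 world d [ 0.0009  0.0049 -0.0599]
```

>>> {"op": "servo_tool", "data": {
  "targets": [
    [[0.5,0.05,-0.05],1,40],
    [[0.6,0.04,-0.04],1,40],
    [[0.5,0,0],1,40],
    [[0,0,0],1,40],
    [[0,0,0],0.9,40],
    [[0,0,0],0,40]
  ]
}}

```text
clock: 1.98
tool_pos: [0.5287, 0.1736, 0.0895]
tcp_rot: [-0.914, 1.567, -2.323]
wrist_force: [0.4, 0.7, -0.4]
opening: 0.404
```

Run:
```python
from h import *
np.set_printoptions(precision=4,suppress=True)
plan([.5275,.1774,.055],.189)
snap('wrist','w1')
```

```text
pos [0.5287 0.1736 0.0895] yang 9.3 x axis [-0.0025 -0.0027 -1.    ] j6 0.039343160407707786 open 0.4036177189743724 t 1.9833
F [ 0.4029  0.7159 -0.4283] T [-0.1034  0.0359 -0.0159]
need shift units [ 0.8611 -0.0106 -0.1006] twist units -0.3049240449667341 world d [-0.0012  0.0038 -0.0345]
```

View pics/w1.png

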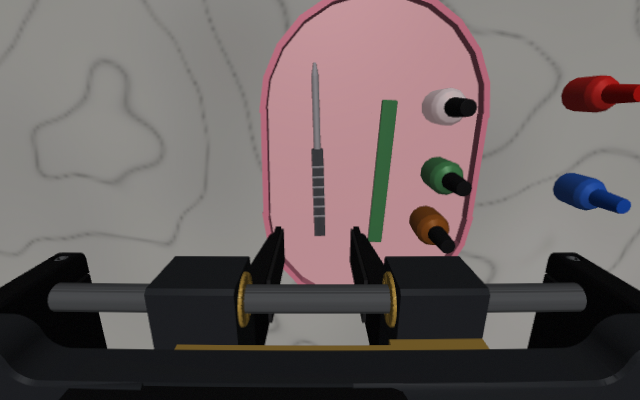

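Run:
```python
from h import *
np.set_printoptions(precision=4,suppress=True)
d=load('w1');t=load('top0')
a=onz(d,314,64,.009);b=onz(d,320,235,.009);c=onz(d,317,150,.014)
print(a,b,c,np.linalg.norm(a-b),np.arctan2(*(a-b)[[1,0]]))
print(d['world_from_camera'], proj(d,[.5275,.1774,.014]),tri((t,268.6,253.2),(d,314,64)),tri((t,335.4,238.4),(d,320,235)))
```

```text
[0.5093 0.2789 0.009 ] [0.5387 0.1322 0.009 ] [0.5229 0.2112 0.014 ] 0.1495354571643898 1.7686491114743819
[[ 0.9868 -0.1561 -0.043   0.517 ]
 [ 0.1619  0.9461  0.2806  0.2509]
 [-0.0031 -0.2838  0.9589  0.2871]
 [ 0.      0.      0.      1.    ]] [315.9845 188.6369] (array([0.5085, 0.2798, 0.0073]), [np.float64(0.0009920619367906895), np.float64(0.0009920619367907626)]) (array([0.5371, 0.1338, 0.0129]), [np.float64(0.0012770482581902116), np.float64(0.0012770482581901214)])
```

>>> {"op": "servo_tool", "data": {
  "targets": [
    [[0.6,0,-0.08],-0.36,40],
    [[0.6,0,0],0,40],
    [[0.4,0,0],0,40],
    [[0.2,0,0],0,40],
    [[0,0,0],0,40],
    [[0,0,0],0,40]
  ]
}}

```text
clock: 2.53
tool_pos: [0.5302, 0.1773, 0.0177]
tcp_rot: [0.975, 1.567, -0.38]
wrist_force: [0.1, -0.1, -0.2]
opening: 0.399
```

Run:
```python
from h import *
np.set_printoptions(precision=4,suppress=True)
plan([.5288,.1768,.0058],.194)
```

```text
pos [0.5302 0.1773 0.0177] yang 12.41 x axis [ 0.0035 -0.0014 -1.    ] j6 -0.008059726716904551 open 0.39889707754705883 t 2.5333
F [ 0.0939 -0.1046 -0.2307] T [-0.1021  0.0278 -0.0236]
need shift units [ 0.2972 -0.0382  0.0051] twist units 0.25959522233454857 world d [-0.0014 -0.0005 -0.0119]
```

>>> {"op": "servo_tool", "data": {
  "targets": [
    [[0.15,-0.03,0],0.2,40],
    [[0.13,0,0],0,40],
    [[0,0,0],0,40]
  ]
}}

```text
clock: 2.78
tool_pos: [0.5302, 0.1773, 0.008]
tcp_rot: [1.282, 1.564, -0.089]
wrist_force: [-0.7, -0.1, -0.4]
opening: 0.402
```

Run:
```python
from h import *
np.set_printoptions(precision=4,suppress=True)
plan([.5288,.1768,.0058],.194)
```

```text
pos [0.5302 0.1773 0.008 ] yang 11.41 x axis [ 0.0072 -0.0006 -1.    ] j6 0.009654017683241098 open 0.4018664749909685 t 2.7833
F [-0.6502 -0.1397 -0.4474] T [-0.0782  0.0679 -0.0392]
need shift units [ 0.0547 -0.038   0.0054] twist units 0.05795134121442628 world d [-0.0014 -0.0005 -0.0022]
```

>>> {"op": "servo_tool", "data": {
  "targets": [
    [[0.05,-0.03,0],0,40],
    [[0,0,0],0,0],
    [[0,0,0],0,0],
    [[0,0,0],0,0],
    [[0,0,0],0,0],
    [[0,0,0],0,0],
    [[0,0,0],0,0],
    [[0,0,0],0,0]
  ]
}}

```text
clock: 3.45
tool_pos: [0.5298, 0.1772, 0.0073]
tcp_rot: [1.357, 1.561, -0.015]
wrist_force: [0.1, -0.3, 0.5]
opening: 0.011
```

>>> {"op": "servo_tool", "data": {
  "targets": [
    [[-0.5,0,0],0,0],
    [[-0.8,0,0],0,0],
    [[-0.6,0,0],0,0],
    [[-0.2,0,0],0,0],
    [[0,0,0],0,0]
  ]
}}

```text
clock: 3.87
tool_pos: [0.5281, 0.177, 0.093]
tcp_rot: [1.23, 1.565, -0.141]
wrist_force: [0.0, 0.2, -0.5]
opening: 0.003
```

Run:
```python
from h import *
np.set_printoptions(precision=4,suppress=True)
plan([.45,-.25,.1],np.radians(30))
snap('wrist','w2')
```

```text
pos [0.5281 0.177  0.093 ] yang 11.43 x axis [ 0.0061 -0.0009 -1.    ] j6 0.00844943756864831 open 0.0033875262823511985 t 3.8667
F [ 0.034   0.229  -0.4969] T [-0.0642  0.0687  0.0041]
need shift units [-0.1766 -4.028  10.0769] twist units -3.713208783534583 world d [-0.0781 -0.427   0.007 ]
```

View pics/w2.png

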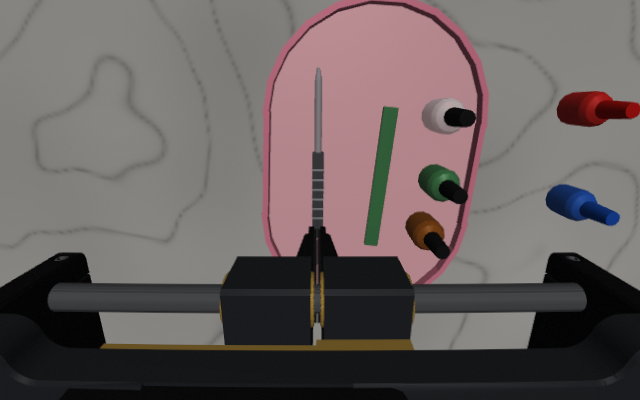

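Run:
```python
from h import *
np.set_printoptions(precision=4,suppress=True)
d=load('w2');t=load('top0')
print(proj(d,[.5281,.177,.093]),proj(d,[.5281,.177,.112]))
a=onz(d,318,68,.009);print(a,onz(d,317,152,.014))
snap('top','t1');snap('scene','s1');crop('t1',235,175,370,275,5,'c4');crop('s1',280,150,420,270,5,'c5')
```

```text
[316.3019 224.4315] [316.4328 236.0626]
[0.5091 0.2796 0.009 ] [0.5219 0.2122 0.014 ]
```

View pics/c4.png

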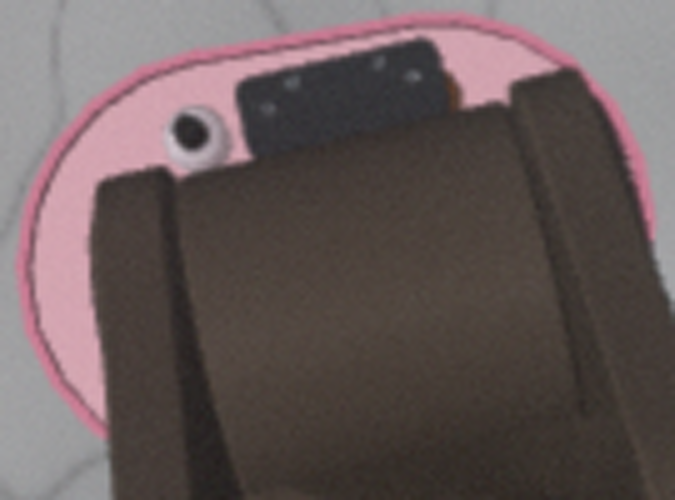

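View pics/c5.png

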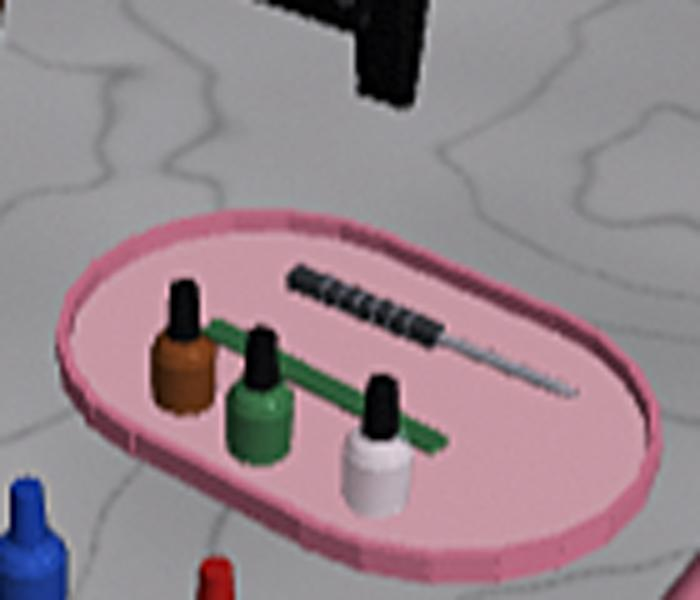

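Run:
```python
from h import *
np.set_printoptions(precision=4,suppress=True)
s=load('s1')
print(proj(s,[.5281,.177,.093]),proj(s,[.5281,.177,.103]),proj(s,[.5281,.177,.112]))
o,r=ray(s,357.6,170.6);n=np.array([r[0],r[1]]);k=((np.array([.5281,.177])-o[:2])@n)/(n@n);print(o+k*r)
print(env.state()['tool_pos'],env.state()['clock'])
```

```text
[355.2149 179.5636] [355.4607 175.6451] [355.6842 172.0792]
[0.5255 0.1799 0.116 ]
[0.527  0.1767 0.0906] 4.0167
```

>>> {"op": "servo_tool", "data": {
  "targets": [
    [[0.6,0,0],0,40],
    [[0.8,0,0],0,40],
    [[0.5,0.03,0],0,40],
    [[0.1,0,0],0,40],
    [[0,0,0],0,40]
  ]
}}

```text
clock: 4.43
tool_pos: [0.5264, 0.1763, 0.0027]
tcp_rot: [-1.033, 1.567, -2.405]
wrist_force: [-0.1, 0.9, -0.2]
opening: 0.297
```

Run:
```python
from h import *
np.set_printoptions(precision=4,suppress=True)
plan([.5288,.1768,.0058],.194)
d=snap('scene','s2');crop('s2',300,150,420,250,6,'c6');print(proj(d,env.state()['tool_pos']))
snap('wrist','w3')
```

```text
pos [0.5264 0.1763 0.0027] yang 11.42 x axis [-0.0031 -0.0028 -1.    ] j6 0.009070295633057576 open 0.2970041194619209 t 4.4333
F [-0.0997  0.9285 -0.2105] T [-0.0655  0.094   0.0011]
need shift units [-0.0772  0.0619  0.001 ] twist units 0.06186021557506238 world d [0.0024 0.0005 0.0031]
[353.4287 212.3957]
```

View pics/c6.png

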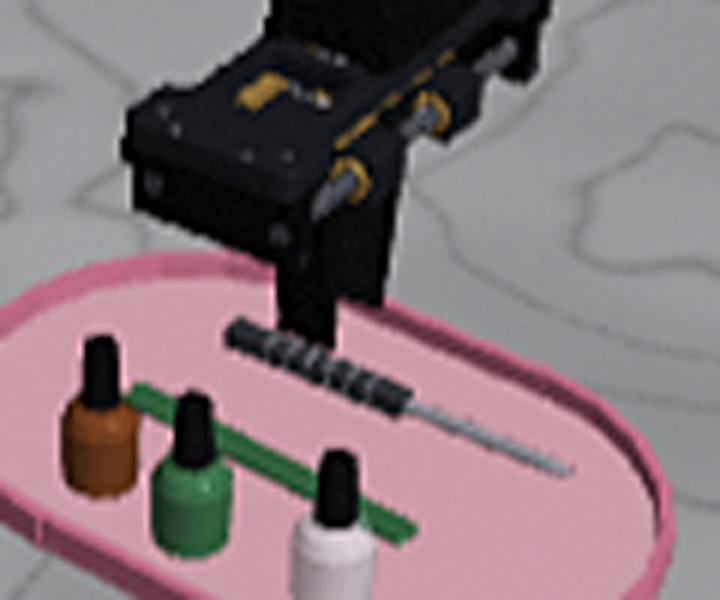

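View pics/w3.png

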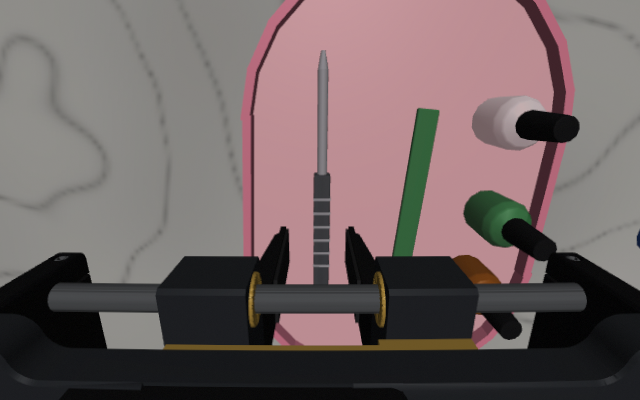

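>>> {"op": "servo_tool", "data": {
  "targets": [
    [[0.15,0.03,0],0,40],
    [[0.1,0.02,0],0,40],
    [[0,0,0],0,40],
    [[0,0,0],0,40]
  ]
}}

```text
clock: 4.87
tool_pos: [0.5308, 0.1773, -0.0037]
tcp_rot: [1.015, 1.567, -0.356]
wrist_force: [-0.1, 1.1, -0.6]
opening: 0.399
```

Run:
```python
from h import *
np.set_printoptions(precision=4,suppress=True)
plan([.5288,.1768,-.0145],.194)
d=snap('scene','s3');crop('s3',300,150,420,250,6,'c7')
```

```text
pos [ 0.5308  0.1773 -0.0037] yang 11.43 x axis [ 0.0037 -0.0014 -1.    ] j6 0.009100787328925997 open 0.3988543746794093 t 4.8667
F [-0.0998  1.0772 -0.5658] T [-0.0293  0.1023  0.0276]
need shift units [ 0.2691 -0.0529  0.0017] twist units 0.06260625223662733 world d [-0.002  -0.0005 -0.0108]
```

View pics/c7.png

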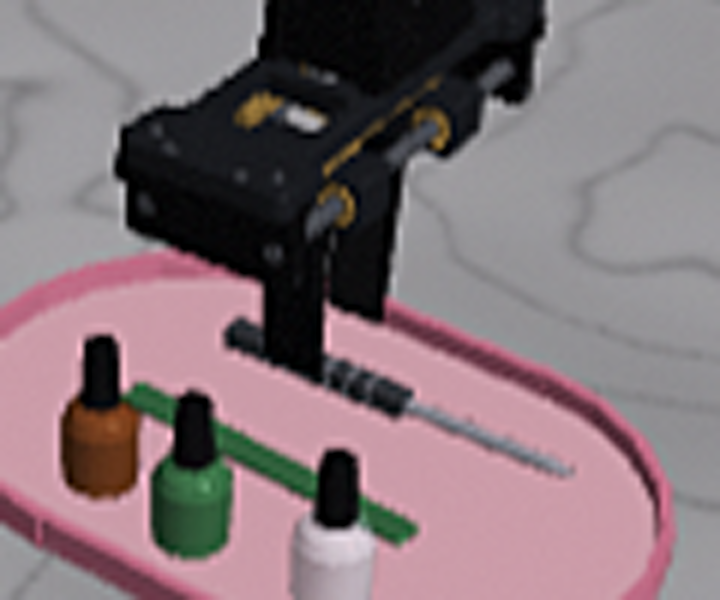

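>>> {"op": "servo_tool", "data": {
  "targets": [
    [[0.1,-0.03,0],0,40],
    [[0.1,0,0],0,40],
    [[0,0,0],0,40],
    [[0,0,0],0,40]
  ]
}}

```text
clock: 5.25
tool_pos: [0.53, 0.1772, -0.0115]
tcp_rot: [1.196, 1.565, -0.176]
wrist_force: [0.6, -0.2, -0.8]
opening: 0.398
```

Run:
```python
from h import *
np.set_printoptions(precision=4,suppress=True)
plan([.5288,.1768,-.0145],.194)
d=snap('scene','s3');crop('s3',310,170,410,245,8,'c8')
```

```text
pos [ 0.53    0.1772 -0.0115] yang 11.43 x axis [ 0.0055 -0.001  -1.    ] j6 0.009239117834450463 open 0.3980075192984335 t 5.25
F [ 0.5593 -0.2066 -0.8124] T [-0.0734  0.0333 -0.0018]
need shift units [ 0.0753 -0.0313  0.0026] twist units 0.06300341795622028 world d [-0.0012 -0.0004 -0.003 ]
```

View pics/c8.png

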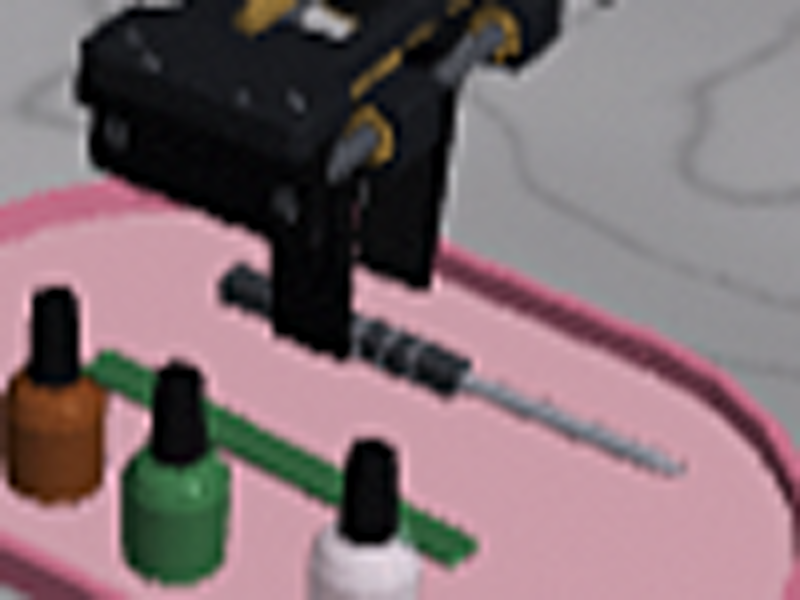

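>>> {"op": "servo_tool", "data": {
  "targets": [
    [[0.07,-0.02,0],0,40],
    [[0,0,0],0,40],
    [[0,0,0],0,40]
  ]
}}

```text
clock: 5.55
tool_pos: [0.5292, 0.1769, -0.0145]
tcp_rot: [1.193, 1.565, -0.179]
wrist_force: [0.6, 0.3, -0.0]
opening: 0.404
```

Run:
```python
from h import *
np.set_printoptions(precision=4,suppress=True)
plan([.5288,.1768,-.0145],.194)
d=load('s3');p=np.array([.53,.1772,0]);y=np.array([.981,.19,0]);n=np.array([-.19,.981,0])
for z in (0,.004,.008,.012):
  for w in (.019,.031): print(z,w,(proj(d,p+w*y+.01*n+[0,0,z])-[310,170])*8)
```

```text
pos [ 0.5292  0.1769 -0.0145] yang 11.43 x axis [ 0.0055 -0.001  -1.    ] j6 0.00930777679367123 open 0.4039581722604127 t 5.55
F [ 0.6326  0.3141 -0.0076] T [-0.1311  0.0155  0.0076]
need shift units [-0.0009 -0.01    0.0017] twist units 0.0626331387248443 world d [-0.0004 -0.0001  0.    ]
0 0.019 [333.3764 399.1803]
0 0.031 [309.956  419.9591]
0.004 0.019 [334.0748 387.8465]
0.004 0.031 [310.6064 408.5835]
0.008 0.019 [334.7762 376.4608]
0.008 0.031 [311.2596 397.1553]
0.012 0.019 [335.4806 365.0229]
0.012 0.031 [311.9157 385.6743]
```

>>> {"op": "servo_tool", "data": {
  "targets": [
    [[0.06,0,0],0,40],
    [[0.05,0,0],0,40],
    [[0,0,0],0,40]
  ]
}}

```text
clock: 5.8
tool_pos: [0.5292, 0.177, -0.0193]
tcp_rot: [1.203, 1.565, -0.168]
wrist_force: [-1.1, -0.5, -0.6]
opening: 0.396
```

Run:
```python
from h import *
np.set_printoptions(precision=4,suppress=True)
plan([.5288,.1768,-.0185],.194)
d=snap('scene','s4');crop('s4',310,170,410,245,8,'c9')
```

```text
pos [ 0.5292  0.177  -0.0193] yang 11.43 x axis [ 0.0057 -0.001  -1.    ] j6 0.009337358297270795 open 0.39565088896769596 t 5.8
F [-1.0697 -0.4848 -0.6175] T [-0.079   0.0626 -0.0241]
need shift units [-0.0202 -0.0111  0.0021] twist units 0.06341492300485584 world d [-0.0004 -0.0002  0.0008]
```

View pics/c9.png

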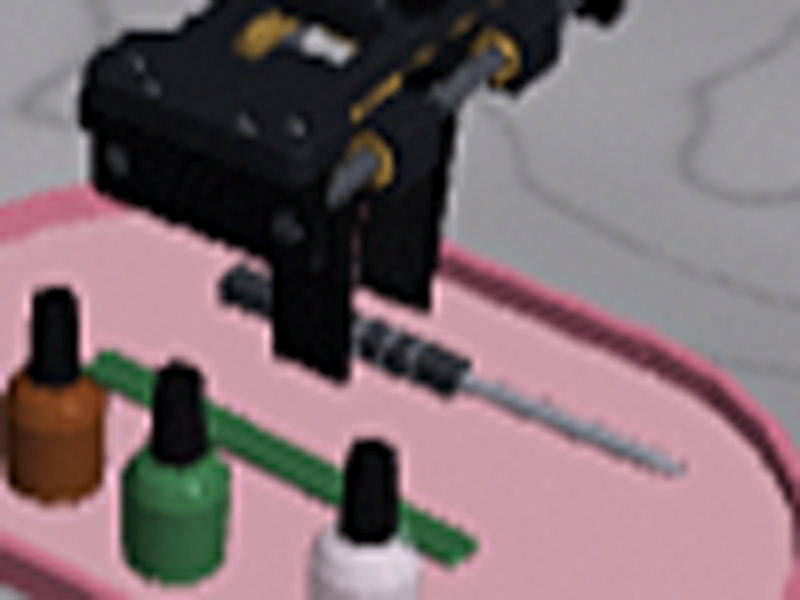

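>>> {"op": "servo_tool", "data": {
  "targets": [
    [[0,0,0],0,0],
    [[0,0,0],0,0],
    [[0,0,0],0,0],
    [[0,0,0],0,0],
    [[0,0,0],0,0],
    [[0,0,0],0,0]
  ]
}}

```text
clock: 6.35
tool_pos: [0.5293, 0.177, -0.0191]
tcp_rot: [1.218, 1.565, -0.153]
wrist_force: [0.6, 0.2, -1.0]
opening: 0.1
```

>>> {"op": "servo_tool", "data": {
  "targets": [
    [[-0.3,0,0],0,0],
    [[-0.7,0,0],0,0],
    [[-0.7,0,0],0,0],
    [[-0.3,0,0],0,0],
    [[0,0,0],0,0]
  ]
}}

```text
clock: 6.77
tool_pos: [0.5279, 0.1769, 0.0657]
tcp_rot: [0.837, 1.568, -0.534]
wrist_force: [0.8, 0.9, -0.1]
opening: 0.103
```

Run:
```python
from h import *
np.set_printoptions(precision=4,suppress=True)
plan([.45,-.25,.06],np.radians(30))
snap('wrist','w4');s=snap('scene','s5');crop('s5',280,120,440,240,5,'c10')
```

```text
pos [0.5279 0.1769 0.0657] yang 11.43 x axis [ 0.0027 -0.0016 -1.    ] j6 0.008553555344543107 open 0.10287929516631714 t 6.7667
F [ 0.8243  0.908  -0.1311] T [-0.1376  0.0539  0.0047]
need shift units [ 0.1547 -4.0235 10.074 ] twist units -3.7137521208992745 world d [-0.0779 -0.4269 -0.0057]
```

View pics/w4.png

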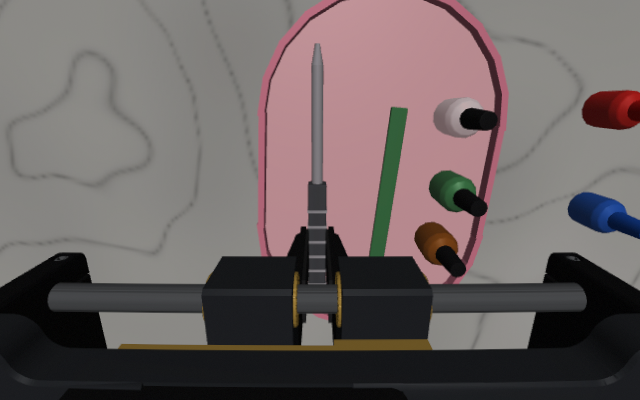

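View pics/c10.png

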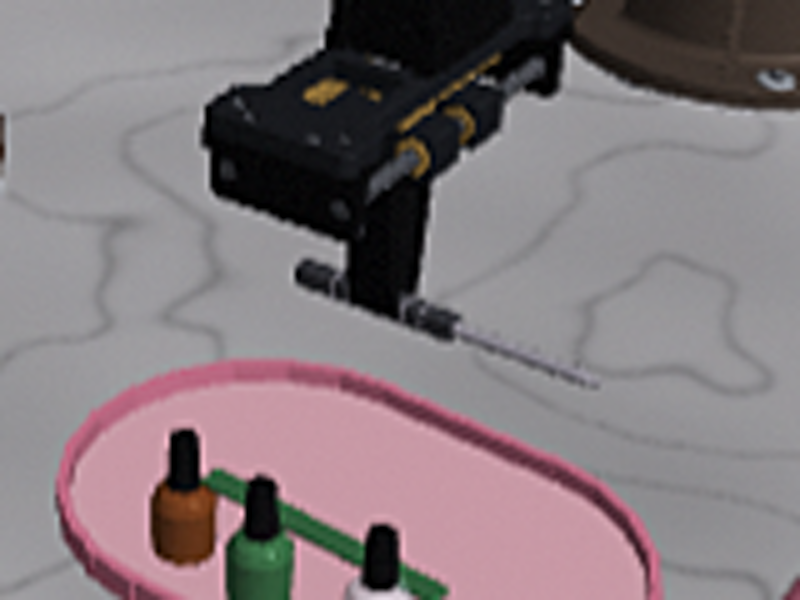

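Run:
```python
from h import *
np.set_printoptions(precision=4,suppress=True)
w=load('w4');s=load('s5')
print(tri((w,317,44),(s,399.8,197)))
# junction (x=+5): wrist (317,183), scene (456,325)/5
print(tri((w,317,183),(s,280+456/5,120+328/5)))
st=env.state();print(st['tool_pos'])
M=R.from_euler('xyz',st['tcp_rot']).as_matrix();print(M)
W=w['world_from_camera'];print('cam in tool',M.T@(W[:3,3]-st['tool_pos']))
w0=load('w1')
```

```text
(array([0.5062, 0.2816, 0.0902]), [np.float64(0.0017113836805144407), np.float64(0.0017113836805144106)])
(array([0.52  , 0.2134, 0.0925]), [np.float64(0.002475576890703212), np.float64(0.0024755768907032687)])
[0.5271 0.1767 0.0635]
[[ 0.0005  0.9802  0.1981]
 [-0.002   0.1981 -0.9802]
 [-1.      0.0001  0.0021]]
cam in tool [-0.2     0.0007 -0.0778]
```

>>> {"op": "servo_tool", "data": {
  "targets": [
    [[-0.3,-0.12,0.95],0,0],
    [[0,-0.12,0.99],0,0],
    [[0,-0.12,0.99],0,0],
    [[0,-0.12,0.99],0,0],
    [[0,-0.12,0.99],0,0],
    [[0,-0.12,0.99],0,0],
    [[0,-0.12,0.99],0,0],
    [[0,-0.12,0.99],0,0]
  ]
}}

```text
clock: 7.53
tool_pos: [0.549, -0.1449, 0.0683]
tcp_rot: [-1.834, 1.56, 3.091]
wrist_force: [0.9, 0.4, -1.3]
opening: 0.098
```

>>> {"op": "servo_tool", "data": {
  "targets": [
    [[0,-0.12,0.9],0,0],
    [[0,-0.12,0.9],0,0],
    [[0,-0.05,0.5],0,0],
    [[0,0,0.1],0,0],
    [[0,0,0],0,0]
  ]
}}

```text
clock: 7.95
tool_pos: [0.5544, -0.2533, 0.0609]
tcp_rot: [-1.994, 1.552, 2.922]
wrist_force: [0.2, -0.1, -1.6]
opening: 0.099
```

Run:
```python
from h import *
np.set_printoptions(precision=4,suppress=True)
plan([.566,-.286,.08],np.radians(30))
snap('wrist','w5');crop('w5',160,60,480,260,2.5,'c11')
```

```text
pos [ 0.5544 -0.2533  0.0609] yang 11.67 x axis [-0.0184  0.0041 -0.9998] j6 -0.7323231064323142 open 0.09937218161176017 t 7.95
F [ 0.1955 -0.0583 -1.6495] T [-0.0818  0.0701 -0.0026]
need shift units [-0.4853  0.1104  0.8562] twist units -3.6650872194332096 world d [ 0.0116 -0.0327  0.0191]
```

View pics/w5.png

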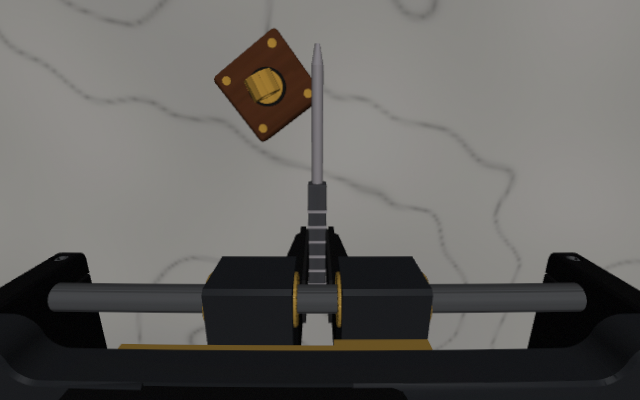

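Run:
```python
from h import *
crop('w5',205,20,325,145,5,'c11')
```

```text
(no output)
```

View pics/c11.png

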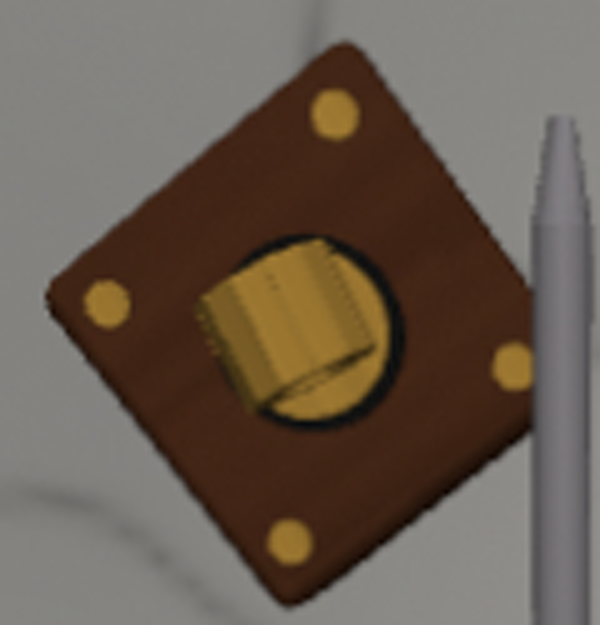

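Run:
```python
from h import *
np.set_printoptions(precision=4,suppress=True)
w=load('w5')
q=lambda x,y,z:onz(w,205+x/5-.4,20+y/5-.4,z)
print('base',q(308,333,.029)); 
studs=[(335,114),(515,366),(290,542),(107,304)]
S=np.array([q(*p,.029) for p in studs]);print(S,S.mean(0))
for i in range(4):
    e=S[i]-S[i-1];print(np.degrees(np.arctan2(e[1],e[0])),np.linalg.norm(e))
print('top',q(289,325,.055),'z47',q(289,325,.047))
for a,b,z in [((257,405),(203,312),.05),((378,348),(325,245),.05)]:
    A=q(*a,z);B=q(*b,z);e=B-A;print('gen',A,B,np.degrees(np.arctan2(e[1],e[0])),np.linalg.norm(e))
A=q(262,408,.054);B=q(375,348,.054);e=B-A;print('across',np.degrees(np.arctan2(e[1],e[0])),np.linalg.norm(e))
A=q(200,305,.054);B=q(320,240,.054);e=B-A;print('across',np.degrees(np.arctan2(e[1],e[0])),np.linalg.norm(e))
print('tip z?',onz(w,317,44,.0886), env.state()['tool_pos'])
print('tip from TCP')
T=w['world_from_camera'];print(T)
```

```text
base [ 0.5024 -0.1739  0.029 ]
[[ 0.5014 -0.1458  0.029 ]
 [ 0.531  -0.1724  0.029 ]
 [ 0.5045 -0.2021  0.029 ]
 [ 0.4747 -0.1756  0.029 ]] [ 0.5029 -0.174   0.029 ]
48.16839402908935 0.039949901261926685
-41.92579447858938 0.03981021372734655
-131.7448236213042 0.039846601676764376
138.22285998137392 0.039870531093742834
top [ 0.5045 -0.1738  0.055 ] z47 [ 0.503  -0.1737  0.047 ]
gen [ 0.5012 -0.184   0.05  ] [ 0.4928 -0.1744  0.05  ] 130.76289886505626 0.012754206535244996
gen [ 0.5149 -0.1742  0.05  ] [ 0.5064 -0.1636  0.05  ] 128.7095102349901 0.013578324553392444
across 38.018060002223095 0.015841762373153517
across 37.90789928490273 0.016648720934191726
tip z? [ 0.534  -0.1504  0.0886] [ 0.5542 -0.2525  0.0608]
tip from TCP
[[ 0.9791 -0.1996 -0.039   0.5427]
 [ 0.2026  0.9407  0.272  -0.1778]
 [-0.0176 -0.2742  0.9615  0.2593]
 [ 0.      0.      0.      1.    ]]
```

>>> {"op": "servo_tool", "data": {
  "targets": [
    [[0,0.4,0.6],-1,0],
    [[0,0.15,0.3],-1,0],
    [[0,0,0],-1,0],
    [[0,0,0],-1,0],
    [[0,0,0],-1,0],
    [[0,0,0],-0.45,0],
    [[0,0,0],0,0]
  ]
}}

```text
clock: 8.58
tool_pos: [0.584, -0.27, 0.0562]
tcp_rot: [-2.644, 1.542, 2.781]
wrist_force: [-0.0, 0.2, -0.4]
opening: 0.101
```

Run:
```python
from h import *
np.set_printoptions(precision=4,suppress=True)
plan([.5816,-.2709,.06],np.radians(39))
```

```text
pos [ 0.584  -0.27    0.0562] yang 40.84 x axis [-0.0273  0.0103 -0.9996] j6 -1.2418654504482656 open 0.10127314483704017 t 8.5833
F [-0.048   0.2089 -0.4102] T [-0.1132  0.0259  0.0336]
need shift units [-0.0945 -0.0607 -0.0238] twist units 0.3686635326435824 world d [-0.0024 -0.0009  0.0038]
```

>>> {"op": "servo_tool", "data": {
  "targets": [
    [[0,-0.05,0],0.36,0],
    [[0,0,0],0,0],
    [[0,0,0],0,0]
  ]
}}

```text
clock: 8.83
tool_pos: [0.5823, -0.2665, 0.0554]
tcp_rot: [-2.631, 1.539, 2.763]
wrist_force: [0.9, -0.7, -0.5]
opening: 0.098
```

Run:
```python
from h import *
np.set_printoptions(precision=4,suppress=True)
plan([.5816,-.2709,.0195],np.radians(39))
snap('wrist','w6');snap('scene','s6');crop('s6',230,100,320,170,8,'c12');crop('w6',220,0,400,220,3,'c13')
```

```text
pos [ 0.5823 -0.2665  0.0554] yang 39.06 x axis [-0.0295  0.0118 -0.9995] j6 -1.2075236088273755 open 0.09798404749442045 t 8.8333
F [ 0.9035 -0.7444 -0.5497] T [-0.0508 -0.0256  0.0321]
need shift units [ 0.8959 -0.0704  0.0997] twist units 0.012092654470468537 world d [-0.0007 -0.0044 -0.0359]
```

View pics/c12.png

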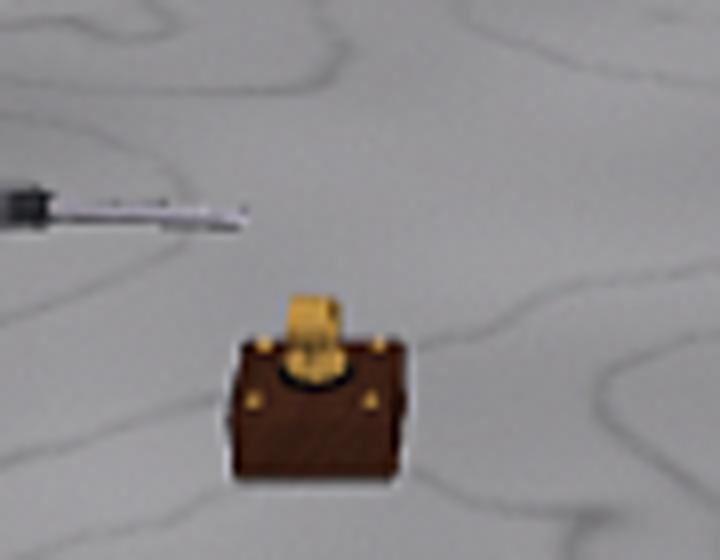

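View pics/c13.png

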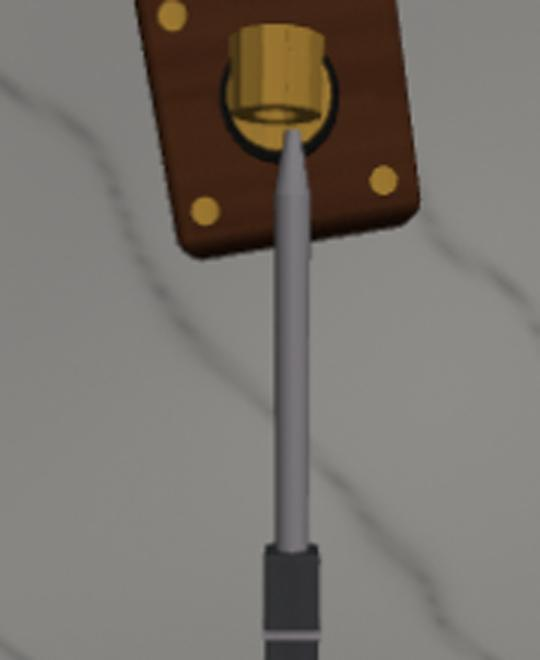

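Run:
```python
from h import *
np.set_printoptions(precision=4,suppress=True)
w=load('w6');s=load('s6')
tip,e=tri((w,220+292/3-.3,130/3-.3),(s,261,127.5));print('tip',tip,e)
jct,e=tri((w,220+292/3-.3,548/3-.3),(s,230+50/8,100+207/8));print('jct',jct,e)
L,e=tri((w,220+277/3-.3,70/3-.3),(s,230+318/8,100+ 318/8));print('loop top-ish',L,e)
c=np.array([.503,-.1738]);a=np.array([-.629,.777]);n=np.array([.777,.629])
print('base wrist6',onz(w,220+279/3-.3,100/3-.3,.029),'axis mid z47',onz(w,220+277.5/3-.3,72/3-.3,.047))
for nm,p in (('tip',onz(w,220+292/3-.3,130/3-.3,tip[2])),('jct',onz(w,220+292/3-.3,548/3-.3,tip[2]-.002))): print(nm,p,'along',(p[:2]-c)@a,'lat',(p[:2]-c)@n)
print(env.state()['tool_pos'])
```

```text
tip [ 0.5152 -0.1842  0.0827] [np.float64(0.0009890797028834532), np.float64(0.0009890797028833374)]
jct [ 0.559  -0.2384  0.0828] [np.float64(0.0020876247780191376), np.float64(0.002087624778019222)]
loop top-ish [ 0.4997 -0.1716  0.0451] [np.float64(0.00234810721448559), np.float64(0.002348107214485679)]
base wrist6 [ 0.503  -0.1744  0.029 ] axis mid z47 [ 0.5024 -0.1733  0.047 ]
tip [ 0.5161 -0.1847  0.0827] along -0.016722115585346208 lat 0.003282430837518563
jct [ 0.561  -0.2401  0.0807] along -0.08796554327661309 lat 0.003369936794545761
[ 0.5824 -0.2668  0.0555]
```

>>> {"op": "servo_tool", "data": {
  "targets": [
    [[0,-0.07,0.15],0,0],
    [[0.3,0,0],0,0],
    [[0.4,0,0],0,0],
    [[0.15,0,0],0,0],
    [[0,0,0],0,0],
    [[0,0,0],0,0]
  ]
}}

```text
clock: 9.43
tool_pos: [0.5832, -0.2737, 0.0182]
tcp_rot: [-2.629, 1.54, 2.765]
wrist_force: [-0.2, 0.3, -1.2]
opening: 0.097
```

Run:
```python
from h import *
np.set_printoptions(precision=4,suppress=True)
plan([.5816,-.2709,.0195],np.radians(39))
snap('wrist','w7');snap('scene','s7');crop('s7',230,100,320,170,8,'c12');crop('w7',220,0,400,220,3,'c13')
```

```text
pos [ 0.5832 -0.2737  0.0182] yang 39.06 x axis [-0.029   0.0115 -0.9995] j6 -1.2156778438824571 open 0.09705861417910905 t 9.4333
F [-0.2288  0.3208 -1.2032] T [-0.0539 -0.0685  0.0132]
need shift units [-0.0299  0.0117 -0.0802] twist units 0.012687455716564836 world d [-0.0016  0.0028  0.0013]
```

View pics/c12.png

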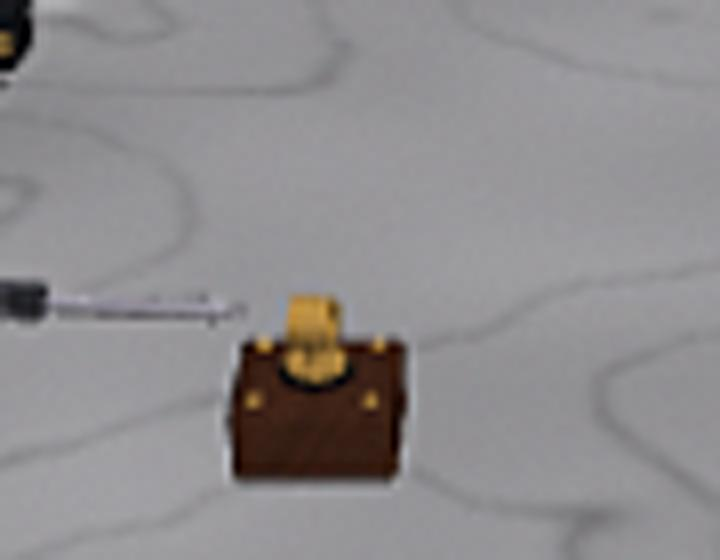

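View pics/c13.png

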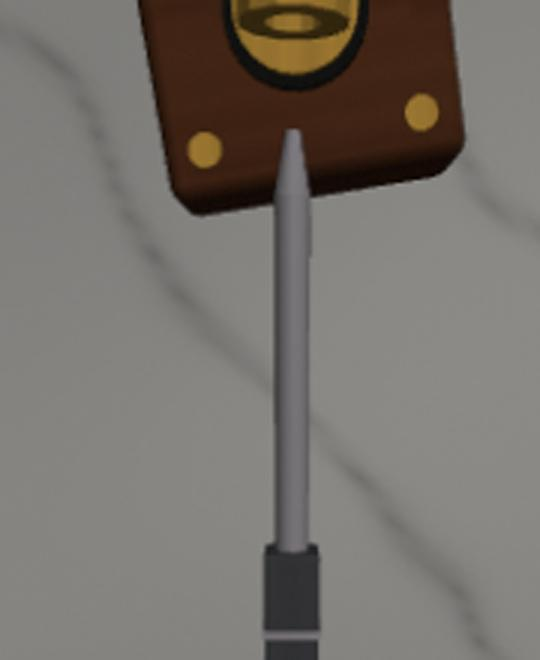

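Run:
```python
from h import *
np.set_printoptions(precision=4,suppress=True)
w=load('w7');s=load('s7')
tip,e=tri((w,220+292.5/3-.3,128/3-.3),(s,230+243/8,100+311/8));print('tip',tip,e)
print('scene proj loop centre',(proj(s,[.5027,-.1738,.047])-[230,100])*8,'top',(proj(s,[.5027,-.1738,.056])-[230,100])*8)
c=np.array([.5027,-.1738]);a=np.array([-.629,.777]);n=np.array([.777,.629])
p=onz(w,220+292.5/3-.3,128/3-.3,.047);print('tip',p,(p[:2]-c)@a,(p[:2]-c)@n)
f=onz(w,220+291/3-.3,22/3-.3,.047);print('bore face',f,(f[:2]-c)@a,(f[:2]-c)@n)
p=onz(w,220+292.5/3-.3,548/3-.3,.047);print('jct',p,(p[:2]-c)@a,(p[:2]-c)@n)
print((proj(s,[*(c-.024*a),.047])-[230,100])*8)
```

```text
tip [ 0.5157 -0.191   0.0462] [np.float64(0.0013900384728926744), np.float64(0.001390038472892691)]
scene proj loop centre [300.0442 315.6915] top [298.5295 291.8794]
tip [ 0.517  -0.1918  0.047 ] -0.023028568519185586 -0.00023038481147700477
bore face [ 0.5068 -0.1797  0.047 ] -0.007206047364709615 -0.0005004575081903604
jct [ 0.5615 -0.2466  0.047 ] -0.09352369970022203 -9.690019818705918e-05
[231.4273 310.4931]
```

Run:
```python
from h import *
s=load('s7');c=np.array([.5027,-.1738]);a=np.array([-.629,.777])
for z in (.045,.047,.049): print(z,[(proj(s,[*(c-k*a),z])-[230,100])*8 for k in (.0935,.023)])
crop('s7',225,125,285,160,12,'c14')
```

```text
0.045 [array([ 35.1284023 , 300.90248733]), array([234.67445183, 315.96724845])]
0.047 [array([ 34.55564036, 295.66594339]), array([234.27994145, 310.70887592])]
0.049 [array([ 33.98197435, 290.41996781]), array([233.88480749, 305.44095151])]
```

View pics/c14.png

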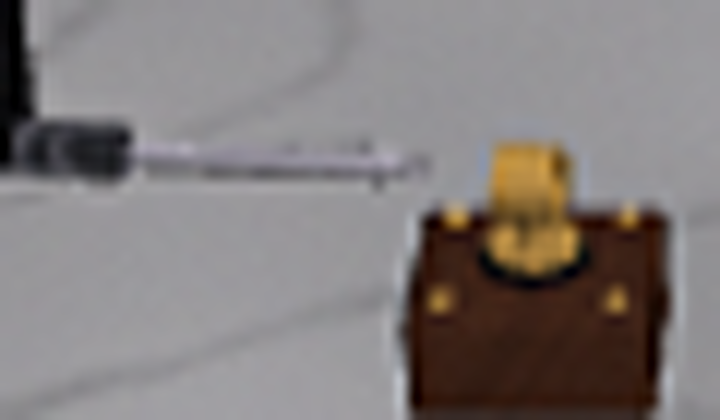

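>>> {"op": "servo_tool", "data": {
  "targets": [
    [[0.04,0,-0.1],0,0],
    [[0,0,-0.2],0,0],
    [[0.01,0,-0.15],0,0],
    [[0,0,0],0,0],
    [[0,0,0],0,0]
  ]
}}

```text
clock: 9.95
tool_pos: [0.5713, -0.2583, 0.019]
tcp_rot: [-2.611, 1.543, 2.783]
wrist_force: [0.3, 0.0, -0.3]
opening: 0.098
```

Run:
```python
from h import *
np.set_printoptions(precision=4,suppress=True)
plan([.5816,-.2709,.0195],np.radians(39))
snap('wrist','w8');snap('scene','s8');crop('s8',225,125,285,160,6,'c12');crop('w8',220,0,400,220,3,'c13')
```

```text
pos [ 0.5713 -0.2583  0.019 ] yang 39.08 x axis [-0.0262  0.0098 -0.9996] j6 -1.2047546386894497 open 0.0976172234752112 t 9.95
F [ 0.334   0.0202 -0.2917] T [-0.0751 -0.0208  0.028 ]
need shift units [-0.0231  0.0006  0.4071] twist units 0.015276770325734667 world d [ 0.0103 -0.0126  0.0005]
```

View pics/c12.png

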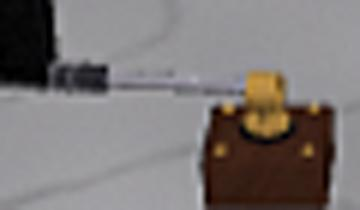

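View pics/c13.png

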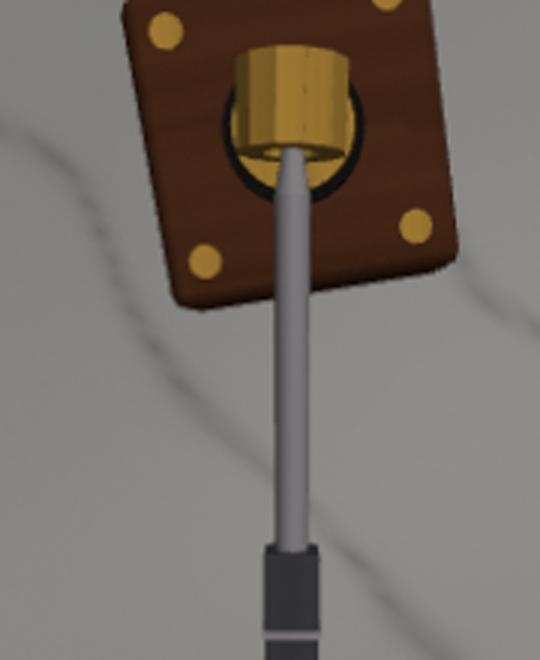

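>>> {"op": "servo_tool", "data": {
  "targets": [
    [[0.01,0,-0.15],0,0],
    [[0,0,-0.15],0,0],
    [[0.01,0,-0.1],0,0],
    [[0,0,0],0,0]
  ]
}}

```text
clock: 10.38
tool_pos: [0.5606, -0.2452, 0.0185]
tcp_rot: [-2.604, 1.544, 2.79]
wrist_force: [-0.4, 0.9, -0.8]
opening: 0.097
```

Run:
```python
from h import *
np.set_printoptions(precision=4,suppress=True)
plan([.5816,-.2709,.0195],np.radians(39))
snap('wrist','w9');snap('scene','s9');crop('s9',225,125,285,160,6,'c12');crop('w9',220,0,400,220,3,'c13')
```

```text
pos [ 0.5606 -0.2452  0.0185] yang 39.05 x axis [-0.0256  0.0094 -0.9996] j6 -1.1946997703764994 open 0.09702575255016317 t 10.3833
F [-0.3788  0.9429 -0.8374] T [-0.0589 -0.0665 -0.0408]
need shift units [-0.0452  0.002   0.8281] twist units 0.010590360392815195 world d [ 0.021  -0.0257  0.001 ]
```

View pics/c12.png

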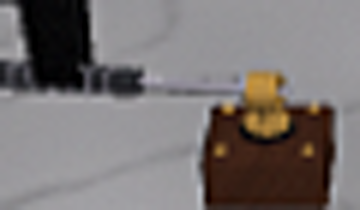

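View pics/c13.png

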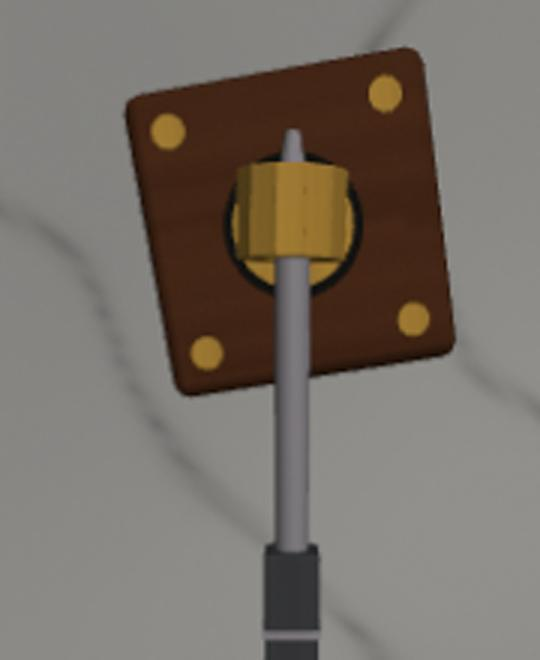

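>>> {"op": "servo_tool", "data": {
  "targets": [
    [[0,0,-0.15],0,0],
    [[0.01,0,-0.12],0,0],
    [[0,0,0],0,0],
    [[0,0,0],0,0]
  ]
}}

```text
clock: 10.82
tool_pos: [0.5538, -0.2367, 0.0183]
tcp_rot: [-2.6, 1.544, 2.794]
wrist_force: [-0.2, -0.5, -1.1]
opening: 0.103
```

Run:
```python
from h import *
np.set_printoptions(precision=4,suppress=True)
plan([.5816,-.2709,.0195],np.radians(39))
w=snap('wrist','w10');crop('w10',220,0,400,220,3,'c13')
p=onz(w,220+292.5/3-.3,128/3-.3,.047);c=np.array([.5027,-.1738]);a=np.array([-.629,.777]);n=np.array([.777,.629])
print(p,(p[:2]-c)@a,(p[:2]-c)@n, np.hypot(*(env.state()['tool_pos'][:2]-c)))
```

```text
pos [ 0.5538 -0.2367  0.0183] yang 39.04 x axis [-0.025   0.0091 -0.9996] j6 -1.1878835529995118 open 0.1025428292755764 t 10.8167
F [-0.2175 -0.5344 -1.1321] T [-0.1427 -0.0192  0.0533]
need shift units [-0.0541  0.0011  1.1017] twist units 0.00787331927885311 world d [ 0.0278 -0.0342  0.0012]
[ 0.4875 -0.1548  0.047 ] 0.02430927209888757 0.00010958625345550331 0.08099536936021899
```

View pics/c13.png

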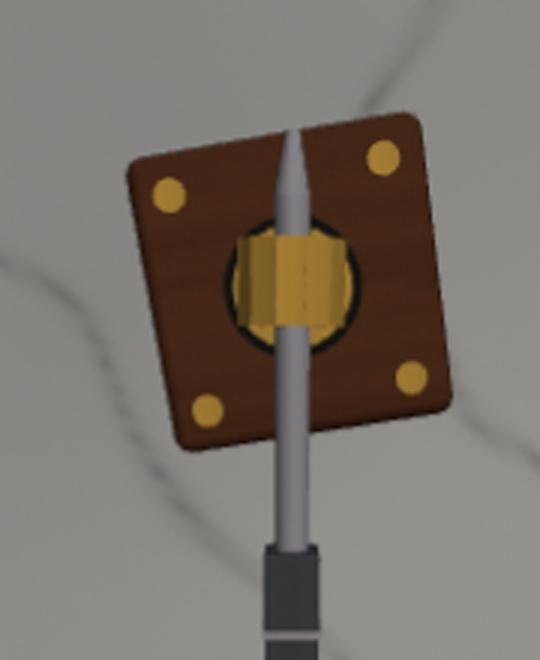

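```bash
cat >> h.py <<'E'
C=np.array([.5027,-.1738])
def meas(n=10):
    F=[];T=[];P=[];Y=[]
    for i in range(n):
        env.grab_frame('wrist');s=env.state();F.append(s['wrist_force']);T.append(s['wrist_torque']);P.append(s['tool_pos'])
        M=R.from_euler('xyz',s['tcp_rot']).as_matrix();Y.append(np.degrees(np.arctan2(M[1,1],M[0,1])))
    F=np.array(F);T=np.array(T);P=np.mean(P,0)
    f=F.mean(0);t=T.mean(0);r=P[:2]-C
    y=np.radians(np.mean(Y));ft=f[0]*np.cos(y)+f[1]*np.sin(y)
    print('clock',s['clock'],'P',P,'yang',np.mean(Y),'rad',np.hypot(*r),'ang',np.degrees(np.arctan2(r[1],r[0])))
    print('F',f,'+-',F.std(0)/n**.5,'T',t,'+-',T.std(0)/n**.5,'Fy_tool',ft,'rxF',r[0]*f[1]-r[1]*f[0],'F raw std',F.std(0)[0])
E
python3 - <<'E'
from h import *
np.set_printoptions(precision=4,suppress=True)
meas(12)
E
```

```text
clock 11.4667 P [ 0.5539 -0.2369  0.0183] yang 39.02997170487666 rad 0.08129989693237152 ang -50.94505765892094
F [-0.1544 -0.0901 -0.7271] +- [0.1422 0.1105 0.1414] T [-0.0744 -0.0264  0.0047] +- [0.0097 0.008  0.0091] Fy_tool -0.1766522404733597 rxF -0.014360842114060616 F raw std 0.49257054730770744
```

>>> {"op": "servo_tool", "data": {
  "targets": [
    [[0,-0.175,-0.008],1,0],
    [[0,-0.175,-0.008],1,0],
    [[0,-0.175,-0.008],1,0],
    [[0,-0.175,-0.008],1,0],
    [[0,0,0],0,0]
  ]
}}

```text
clock: 11.88
tool_pos: [0.5278, -0.2507, 0.0184]
tcp_rot: [-2.208, 1.542, 2.823]
wrist_force: [-0.6, 0.4, -1.5]
opening: 0.095
```

Run:
```python
from h import *
np.set_printoptions(precision=4,suppress=True)
meas(3)
snap('wrist','w11');crop('w11',220,0,400,220,3,'c13')
```

```text
clock 12.0333 P [ 0.5287 -0.2504  0.0185] yang 18.666366803878926 rad 0.08090269101322084 ang -71.27160909839614
F [-1.19   -0.2425 -0.9876] +- [0.097  0.2443 0.248 ] T [-0.1256  0.2892  0.1652] +- [0.041  0.0369 0.0099] Fy_tool -1.204974407161095 rxF -0.09747238171175363 F raw std 0.16802781521482535
```

View pics/c13.png

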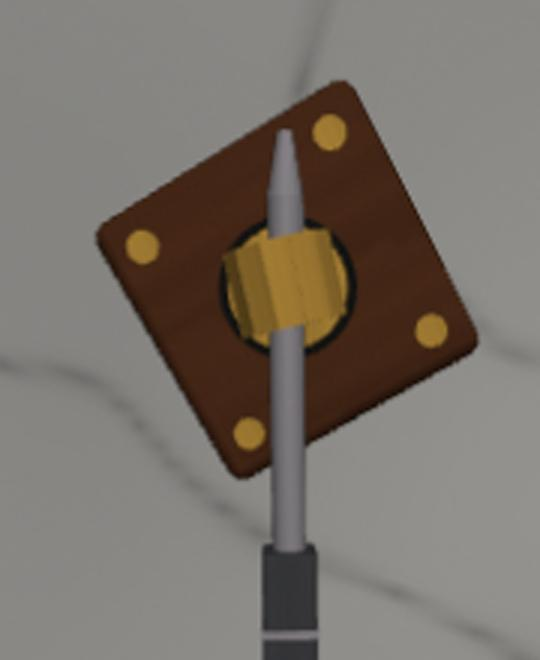

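>>> {"op": "servo_tool", "data": {
  "targets": [
    [[0,-0.05,0],0,0],
    [[0,0,0],0,0]
  ]
}}

```text
clock: 12.25
tool_pos: [0.528, -0.2507, 0.0185]
tcp_rot: [-2.222, 1.544, 2.821]
wrist_force: [0.3, 0.3, -1.6]
opening: 0.099
```

Run:
```python
from h import *
np.set_printoptions(precision=4,suppress=True)
meas(5)
```

```text
clock 12.5 P [ 0.528  -0.2507  0.0185] yang 18.878698451579044 rad 0.08091182401745317 ang -71.78405624686263
F [ 0.1342  0.6194 -0.6526] +- [0.1581 0.1744 0.1851] T [-0.0867 -0.0652 -0.0301] +- [0.0173 0.017  0.0193] Fy_tool 0.32738838894909916 rxF 0.025979926698204463 F raw std 0.353519986351405
```

>>> {"op": "servo_tool", "data": {
  "targets": [
    [[0,-0.178,-0.008],1,0],
    [[0,-0.178,-0.008],1,0],
    [[0,-0.178,-0.008],1,0],
    [[0,0,0],0,0]
  ]
}}

```text
clock: 12.83
tool_pos: [0.5064, -0.2549, 0.0189]
tcp_rot: [-1.931, 1.543, 2.84]
wrist_force: [0.7, 0.2, -1.0]
opening: 0.102
```

Run:
```python
from h import *
np.set_printoptions(precision=4,suppress=True)
meas(6)
snap('wrist','w12');crop('w12',220,0,400,220,3,'c13')
```

```text
clock 13.1333 P [ 0.5075 -0.2548  0.0189] yang 3.7398552100826943 rad 0.08115601559577912 ang -86.63412604231004
F [-1.4463 -0.02   -0.836 ] +- [0.1645 0.1221 0.155 ] T [-0.1003  0.2512  0.1213] +- [0.0139 0.016  0.0146] Fy_tool -1.444572740693636 rxF -0.11727265576966439 F raw std 0.4030318679580605
```

View pics/c13.png

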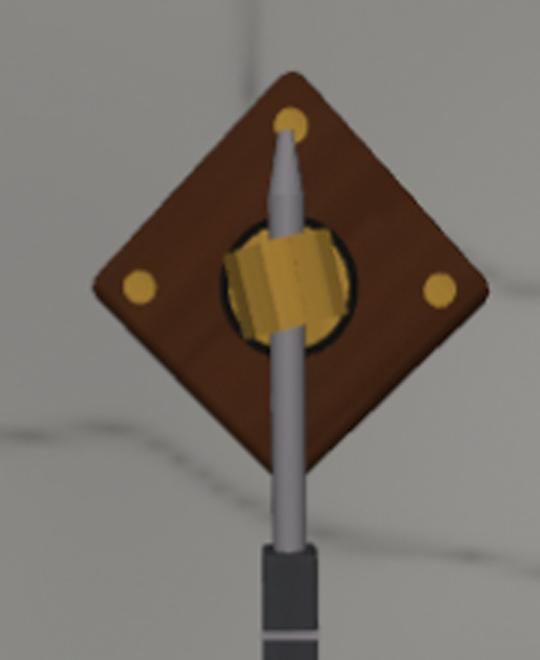

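>>> {"op": "servo_tool", "data": {
  "targets": [
    [[0,-0.105,-0.004],0.5,0],
    [[0,-0.1,-0.004],0.5,0],
    [[0,0,0],0,0]
  ]
}}

```text
clock: 13.43
tool_pos: [0.5001, -0.255, 0.019]
tcp_rot: [-1.823, 1.545, 2.867]
wrist_force: [-0.5, -0.0, -0.5]
opening: 0.099
```

```bash
sed -i "s/    print('F',f/    print('TOTAL',t[2]+r[0]*f[1]-r[1]*f[0]);print('F',f/" h.py
python3 - <<'E'
from h import *
np.set_printoptions(precision=4,suppress=True)
meas(10)
E
```

```text
clock 13.9333 P [ 0.5004 -0.255   0.019 ] yang -1.1496429132745623 rad 0.08121849435865428 ang -91.64949255970006
TOTAL 0.015516800886176685
F [-1.2483 -0.4627 -0.8238] +- [0.1905 0.1319 0.1196] T [-0.228   0.2353  0.1158] +- [0.0138 0.0104 0.0109] Fy_tool -1.2387420739856827 rxF -0.10025944681036525 F raw std 0.6022803260707386
```

>>> {"op": "servo_tool", "data": {
  "targets": [
    [[0,-0.1,-0.004],0.5,0],
    [[0,0,0],0,0]
  ]
}}

```text
clock: 14.1
tool_pos: [0.4964, -0.2548, 0.0191]
tcp_rot: [-1.778, 1.545, 2.869]
wrist_force: [-1.7, -0.2, 0.2]
opening: 0.1
```

Run:
```python
from h import *
np.set_printoptions(precision=4,suppress=True)
meas(8)
```

```text
clock 14.5 P [ 0.4968 -0.2548  0.0191] yang -3.5885493756045816 rad 0.08125842912629802 ang -94.1467770994707
TOTAL 0.02199025344522247
F [-1.0871 -0.5517 -0.9432] +- [0.2655 0.2253 0.1305] T [-0.2198  0.2473  0.1069] +- [0.0125 0.0117 0.0116] Fy_tool -1.050403206683139 rxF -0.08486030506605031 F raw std 0.7508846470109061
```

>>> {"op": "servo_tool", "data": {
  "targets": [
    [[0,-0.1,-0.004],0.5,0],
    [[0,0,0],0,0]
  ]
}}

```text
clock: 14.67
tool_pos: [0.493, -0.2545, 0.0191]
tcp_rot: [-1.73, 1.546, 2.875]
wrist_force: [-0.4, 0.7, -0.3]
opening: 0.1
```

Run:
```python
from h import *
np.set_printoptions(precision=4,suppress=True)
meas(8)
```

```text
clock 15.0667 P [ 0.4934 -0.2545  0.0191] yang -6.0004906563333655 rad 0.0812552419767202 ang -96.60654771256145
TOTAL 0.03595830331800026
F [-1.0837 -0.1644 -0.7843] +- [0.1343 0.0969 0.1971] T [-0.172   0.252   0.1219] +- [0.005  0.0083 0.0094] Fy_tool -1.0605682326496657 rxF -0.08593400541806852 F raw std 0.3798385490808531
```

>>> {"op": "servo_tool", "data": {
  "targets": [
    [[0,-0.1,-0.004],0.5,0],
    [[0,0,0],0,0]
  ]
}}

```text
clock: 15.23
tool_pos: [0.4895, -0.254, 0.0192]
tcp_rot: [-1.68, 1.546, 2.883]
wrist_force: [-0.7, -0.2, -0.3]
opening: 0.099
```

Run:
```python
from h import *
np.set_printoptions(precision=4,suppress=True)
meas(8)
```

```text
clock 15.6333 P [ 0.4899 -0.2541  0.0192] yang -8.412341982053055 rad 0.08129675835372283 ang -99.04015582225243
TOTAL 0.02292776495433918
F [-1.0279 -0.6332 -0.7156] +- [0.1659 0.2029 0.1717] T [-0.1874  0.2781  0.0974] +- [0.0077 0.0069 0.012 ] Fy_tool -0.9241965831390246 rxF -0.07443776570813113 F raw std 0.4691227839517213
```

>>> {"op": "servo_tool", "data": {
  "targets": [
    [[0,-0.1,-0.004],0.5,0],
    [[0,0,0],0,0]
  ]
}}

```text
clock: 15.8
tool_pos: [0.4861, -0.2535, 0.0193]
tcp_rot: [-1.63, 1.547, 2.891]
wrist_force: [-2.0, -0.3, -0.9]
opening: 0.101
```

Run:
```python
from h import *
np.set_printoptions(precision=4,suppress=True)
meas(8)
snap('wrist','w13');crop('w13',220,0,400,220,3,'c13')
```

```text
clock 16.2 P [ 0.4865 -0.2535  0.0193] yang -10.82827692521366 rad 0.08136076988290432 ang -101.46875711604186
TOTAL 0.056299197407816776
F [-1.2019 -0.7358 -0.7676] +- [0.1631 0.19   0.1462] T [-0.2501  0.2923  0.1402] +- [0.0099 0.0098 0.0109] Fy_tool -1.0422236500797144 rxF -0.08392815968180552 F raw std 0.46123665053598784
```

View pics/c13.png

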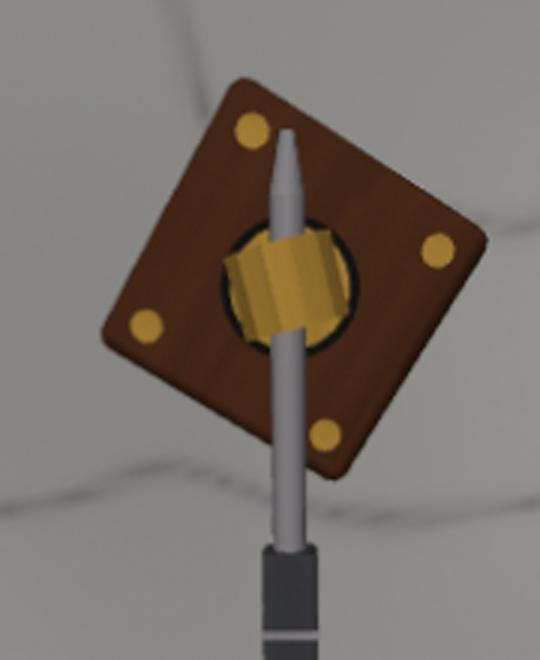

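>>> {"op": "servo_tool", "data": {
  "targets": [
    [[0,-0.06,-0.003],0.3,0],
    [[0,0,0],0,0]
  ]
}}

```text
clock: 16.42
tool_pos: [0.4841, -0.253, 0.0193]
tcp_rot: [-1.595, 1.547, 2.9]
wrist_force: [-0.9, -1.6, -0.6]
opening: 0.1
```

Run:
```python
from h import *
np.set_printoptions(precision=4,suppress=True)
meas(12)
```

```text
clock 17.0167 P [ 0.4844 -0.2531  0.0193] yang -12.359645020291106 rad 0.08136085884699609 ang -103.02856035416188
TOTAL 0.05720917869856389
F [-1.0699 -1.0667 -0.7676] +- [0.0974 0.143  0.1626] T [-0.2937  0.3058  0.1224] +- [0.0082 0.0125 0.0071] Fy_tool -0.8167430614059088 rxF -0.06523911137179057 F raw std 0.33742445772912943
```

>>> {"op": "servo_tool", "data": {
  "targets": [
    [[0,-0.08,-0.003],0.4,0],
    [[0,0,0],0,0]
  ]
}}

```text
clock: 17.18
tool_pos: [0.4813, -0.2523, 0.0194]
tcp_rot: [-1.558, 1.548, 2.903]
wrist_force: [-1.9, 0.2, -0.3]
opening: 0.1
```

Run:
```python
from h import *
np.set_printoptions(precision=4,suppress=True)
meas(12)
```

```text
clock 17.7833 P [ 0.4817 -0.2524  0.0194] yang -14.295066732145791 rad 0.08136539806190311 ang -104.98434603319089
TOTAL -0.005677226832847118
F [-1.5975 -0.5836 -0.6517] +- [0.1388 0.1203 0.1233] T [-0.2391  0.2956  0.1076] +- [0.015  0.011  0.0068] Fy_tool -1.403913704289573 rxF -0.11328208414596114 F raw std 0.4809176946070662
```

>>> {"op": "servo_tool", "data": {
  "targets": [
    [[0,-0.11,-0.004],0.5,0],
    [[0,0,0],0,0]
  ]
}}

```text
clock: 17.95
tool_pos: [0.4776, -0.2513, 0.0195]
tcp_rot: [-1.505, 1.548, 2.913]
wrist_force: [-0.1, -1.1, -0.8]
opening: 0.101
```

Run:
```python
from h import *
np.set_printoptions(precision=4,suppress=True)
meas(10)
```

```text
clock 18.45 P [ 0.478  -0.2514  0.0195] yang -16.738596058384537 rad 0.08144946873736185 ang -107.62535788307717
TOTAL 0.04277684995806426
F [-0.5964 -0.5182 -0.8176] +- [0.2012 0.165  0.1025] T [-0.2477  0.2276  0.0763] +- [0.0139 0.0107 0.0083] Fy_tool -0.42187315947964993 rxF -0.03351516004159339 F raw std 0.6363283000693908
```

>>> {"op": "servo_tool", "data": {
  "targets": [
    [[0,-0.1,-0.004],0.4,0],
    [[0,0,0],0,0]
  ]
}}

```text
clock: 18.62
tool_pos: [0.4746, -0.2503, 0.0196]
tcp_rot: [-1.455, 1.549, 2.929]
wrist_force: [-0.2, 0.7, 0.1]
opening: 0.098
```

Run:
```python
from h import *
np.set_printoptions(precision=4,suppress=True)
meas(12)
```

```text
clock 19.2167 P [ 0.4749 -0.2504  0.0196] yang -18.7023382778038 rad 0.08151605753311297 ang -109.95411992896064
TOTAL 0.027250050647355792
F [-0.1156 -1.1252 -1.0953] +- [0.1351 0.0952 0.1432] T [-0.2882  0.0976  0.0048] +- [0.0128 0.0063 0.0089] Fy_tool 0.25128286419909185 rxF 0.022442632048426052 F raw std 0.46792329379065273
```

>>> {"op": "servo_tool", "data": {
  "targets": [
    [[0,-0.088,-0.004],0.5,0],
    [[0,0,0],0,0]
  ]
}}

```text
clock: 19.38
tool_pos: [0.4714, -0.2491, 0.0196]
tcp_rot: [-1.41, 1.549, 2.931]
wrist_force: [0.9, -1.5, -1.0]
opening: 0.101
```

Run:
```python
from h import *
np.set_printoptions(precision=4,suppress=True)
meas(12)
```

```text
clock 19.9833 P [ 0.4719 -0.2493  0.0197] yang -21.14326355940113 rad 0.0815621639191276 ang -112.22112496164566
TOTAL -0.0026751348949669573
F [-0.8269 -0.9943 -0.7748] +- [0.1493 0.145  0.1053] T [-0.3097  0.1927  0.0291] +- [0.009  0.008  0.0048] Fy_tool -0.4126244392019403 rxF -0.03176811549760186 F raw std 0.5172143362603834
```

>>> {"op": "servo_tool", "data": {
  "targets": [
    [[0,-0.088,-0.004],0.4,0],
    [[0,0,0],0,0]
  ]
}}

```text
clock: 20.15
tool_pos: [0.4688, -0.2481, 0.0198]
tcp_rot: [-1.357, 1.55, 2.95]
wrist_force: [0.2, -1.6, -0.6]
opening: 0.098
```

Run:
```python
from h import *
np.set_printoptions(precision=4,suppress=True)
meas(12)
```

```text
clock 20.75 P [ 0.4691 -0.2482  0.0198] yang -23.110205601634956 rad 0.08161836754868274 ang -114.31141766887342
TOTAL 0.03949752958618758
F [-0.3299 -1.3167 -0.7393] +- [0.0877 0.0818 0.1073] T [-0.3387  0.1691  0.0198] +- [0.0061 0.0041 0.0087] Fy_tool 0.2134129915516056 rxF 0.019708210242756485 F raw std 0.3039030620842679
```

>>> {"op": "servo_tool", "data": {
  "targets": [
    [[0,-0.088,0],0.5,0],
    [[0,0,0],0,0]
  ]
}}

```text
clock: 20.92
tool_pos: [0.4657, -0.2467, 0.0198]
tcp_rot: [-1.321, 1.55, 2.943]
wrist_force: [0.1, -1.4, -0.8]
opening: 0.101
```

Run:
```python
from h import *
np.set_printoptions(precision=4,suppress=True)
meas(12)
w=snap('wrist','w14');crop('w14',220,0,400,220,3,'c13')
```

```text
clock 21.5167 P [ 0.4661 -0.2469  0.0198] yang -25.553308176460217 rad 0.08171729939423172 ang -116.580773580814
TOTAL 0.06893768463268468
F [-0.454  -0.8098 -0.8195] +- [0.1487 0.0983 0.0778] T [-0.2511  0.2272  0.0725] +- [0.008  0.0087 0.0093] Fy_tool -0.06026232123793651 rxF -0.0035662062355811958 F raw std 0.5150241483974385
```

View pics/c13.png

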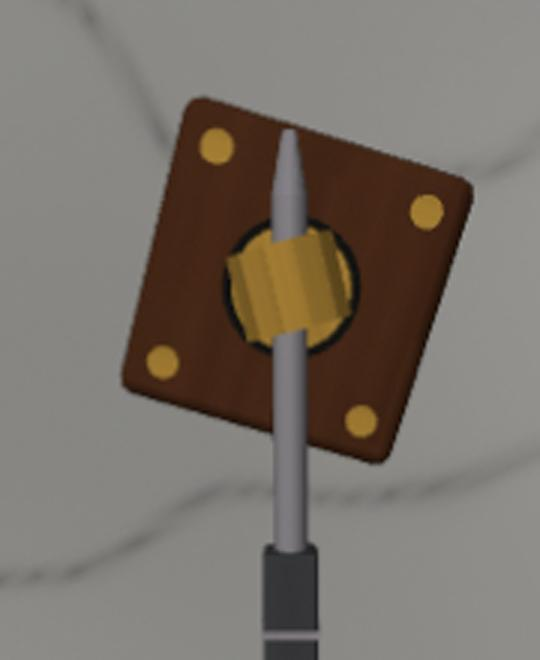

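>>> {"op": "servo_tool", "data": {
  "targets": [
    [[0,-0.055,0],0.3,0],
    [[0,0,0],0,0]
  ]
}}

```text
clock: 21.73
tool_pos: [0.4641, -0.2459, 0.0198]
tcp_rot: [-1.291, 1.55, 2.948]
wrist_force: [-0.4, -0.2, -0.6]
opening: 0.099
```

Run:
```python
from h import *
np.set_printoptions(precision=4,suppress=True)
meas(14)
```

```text
clock 22.4333 P [ 0.4643 -0.246   0.0198] yang -27.03830435104374 rad 0.08178546712136966 ang -117.96417109167946
TOTAL 0.021005115514621156
F [-1.0485 -0.2584 -0.6257] +- [0.109  0.0895 0.1207] T [-0.177   0.2529  0.0868] +- [0.0074 0.0066 0.0065] Fy_tool -0.8164096634262293 rxF -0.06582770885439566 F raw std 0.40770744821842825
```

Not yet at the stop. I'm continuing in small steps.

>>> {"op": "servo_tool", "data": {
  "targets": [
    [[0,-0.1,0],0.5,0],
    [[0,0,0],0,0]
  ]
}}

```text
clock: 22.6
tool_pos: [0.4608, -0.2442, 0.0199]
tcp_rot: [-1.242, 1.551, 2.953]
wrist_force: [-0.7, -0.4, -0.5]
opening: 0.098
```

Run:
```python
from h import *
np.set_printoptions(precision=4,suppress=True)
meas(14)
```

```text
clock 23.3 P [ 0.4612 -0.2444  0.0199] yang -29.490047565795322 rad 0.08190861878447145 ang -120.41983392934718
TOTAL 0.011465198666109351
F [-0.7675  0.2794 -0.8471] +- [0.1281 0.0853 0.116 ] T [-0.0735  0.2421  0.0773] +- [0.0112 0.0073 0.0093] Fy_tool -0.8055956376955515 rxF -0.06579755318807784 F raw std 0.4791930369992025
```

>>> {"op": "servo_tool", "data": {
  "targets": [
    [[0,-0.09,0],0.4,0],
    [[0,0,0],0,0]
  ]
}}

```text
clock: 23.47
tool_pos: [0.4583, -0.2427, 0.02]
tcp_rot: [-1.191, 1.552, 2.97]
wrist_force: [0.6, -0.4, -0.8]
opening: 0.097
```

Run:
```python
from h import *
np.set_printoptions(precision=4,suppress=True)
meas(14)
```

```text
clock 24.1667 P [ 0.4586 -0.2429  0.02  ] yang -31.466597963662185 rad 0.08201861143204373 ang -122.5630642487013
TOTAL 0.047729908653985825
F [ 0.0689  0.2228 -1.1748] +- [0.164  0.1093 0.1167] T [-0.0407  0.1317  0.0528] +- [0.0083 0.0068 0.0075] Fy_tool -0.0575494104540704 rxF -0.005073990871012852 F raw std 0.6135421272097327
```

>>> {"op": "servo_tool", "data": {
  "targets": [
    [[0,-0.055,0],0.3,0],
    [[0,0,0],0,0]
  ]
}}

```text
clock: 24.33
tool_pos: [0.4566, -0.2417, 0.02]
tcp_rot: [-1.165, 1.552, 2.971]
wrist_force: [0.4, 0.2, -1.1]
opening: 0.099
```

Run:
```python
from h import *
np.set_printoptions(precision=4,suppress=True)
meas(14)
```

```text
clock 25.0333 P [ 0.4568 -0.2419  0.02  ] yang -32.94614599450709 rad 0.08207835195637474 ang -123.96016607010509
TOTAL 0.013855303106108358
F [-0.1228  0.7751 -1.0774] +- [0.1322 0.1286 0.0977] T [0.0232 0.1286 0.0578] +- [0.0076 0.0072 0.0093] Fy_tool -0.524549802306851 rxF -0.043895199597210464 F raw std 0.4947315679936731
```

>>> {"op": "servo_tool", "data": {
  "targets": [
    [[0,-0.08,0],0.4,0],
    [[0,0,0],0,0]
  ]
}}

```text
clock: 25.2
tool_pos: [0.4542, -0.2401, 0.0201]
tcp_rot: [-1.123, 1.552, 2.978]
wrist_force: [0.1, 0.2, -0.6]
opening: 0.097
```

Run:
```python
from h import *
np.set_printoptions(precision=4,suppress=True)
meas(14)
w=snap('wrist','w15');crop('w15',250,60,370,150,6,'c13')
```

```text
clock 25.9 P [ 0.4545 -0.2404  0.0201] yang -34.91089399560138 rad 0.08217342984945523 ang -125.89732158698314
TOTAL -0.023684162986116537
F [-0.2313  1.2946 -0.8568] +- [0.1397 0.1195 0.1373] T [0.0708 0.1163 0.0541] +- [0.009  0.0073 0.0061] Fy_tool -0.9306112332742751 rxF -0.07777478725030779 F raw std 0.5227445772230725
```

View pics/c13.png

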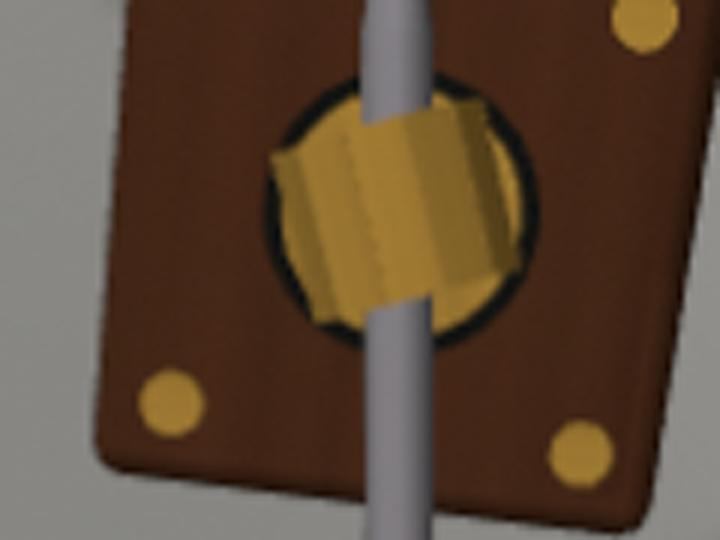

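>>> {"op": "servo_tool", "data": {
  "targets": [
    [[0,-0.07,0],0.3,0],
    [[0,0,0],0,0]
  ]
}}

```text
clock: 26.12
tool_pos: [0.4524, -0.2388, 0.0202]
tcp_rot: [-1.08, 1.553, 2.996]
wrist_force: [0.2, 0.3, -1.1]
opening: 0.097
```

Run:
```python
from h import *
np.set_printoptions(precision=4,suppress=True)
meas(14)
```

```text
clock 26.8167 P [ 0.4526 -0.239   0.0202] yang -36.39852329541187 rad 0.08223613985509737 ang -127.52142606589575
TOTAL 0.02998632133693708
F [ 1.0158  1.438  -1.0641] +- [0.1221 0.0913 0.1654] T [0.08   0.004  0.0358] +- [0.0076 0.0084 0.0096] Fy_tool -0.03565090855909181 rxF -0.005768016293493203 F raw std 0.4568847169845987
```

>>> {"op": "servo_tool", "data": {
  "targets": [
    [[0,-0.06,0],0.3,0],
    [[0,0,0],0,0]
  ]
}}

```text
clock: 26.98
tool_pos: [0.4507, -0.2376, 0.0202]
tcp_rot: [-1.047, 1.553, 3.003]
wrist_force: [1.1, 0.1, -1.2]
opening: 0.099
```

Run:
```python
from h import *
np.set_printoptions(precision=4,suppress=True)
meas(14)
```

```text
clock 27.6833 P [ 0.4509 -0.2378  0.0202] yang -37.873758167120805 rad 0.08228704519635187 ang -128.97223597663813
TOTAL 0.057738476091557626
F [ 0.8853  1.2286 -0.993 ] +- [0.1309 0.1206 0.1259] T [ 0.108  -0.0561  0.0647] +- [0.0071 0.0066 0.0072] Fy_tool -0.05542444394743462 rxF -0.006947205461795357 F raw std 0.4897011683317604
```

>>> {"op": "servo_tool", "data": {
  "targets": [
    [[0,-0.058,0],0.3,0],
    [[0,0,0],0,0]
  ]
}}

```text
clock: 27.85
tool_pos: [0.4492, -0.2364, 0.0202]
tcp_rot: [-1.013, 1.554, 3.011]
wrist_force: [1.2, 0.8, -0.7]
opening: 0.098
```

Run:
```python
from h import *
np.set_printoptions(precision=4,suppress=True)
meas(14)
```

```text
clock 28.55 P [ 0.4494 -0.2365  0.0202] yang -39.35180005213723 rad 0.08235741026193119 ang -130.37388653190803
TOTAL 0.06364100014457635
F [ 1.2065  1.3572 -0.8815] +- [0.1351 0.1074 0.1694] T [ 0.141  -0.093   0.0603] +- [0.0107 0.0083 0.0072] Fy_tool 0.07238891767633415 rxF 0.0032952406017406344 F raw std 0.5053931630350823
```

>>> {"op": "servo_tool", "data": {
  "targets": [
    [[0,-0.058,-0.005],0.3,0],
    [[0,0,0],0,0]
  ]
}}

```text
clock: 28.72
tool_pos: [0.4476, -0.2351, 0.0203]
tcp_rot: [-0.968, 1.554, 3.031]
wrist_force: [1.5, 0.7, -1.3]
opening: 0.097
```

Run:
```python
from h import *
np.set_printoptions(precision=4,suppress=True)
meas(14)
w=snap('wrist','w16');crop('w16',250,60,370,150,6,'c13')
```

```text
clock 29.4167 P [ 0.4479 -0.2352  0.0203] yang -40.824529128521746 rad 0.08233536633572043 ang -131.7686070472737
TOTAL 0.06055192687600062
F [ 0.2698  0.7096 -0.9862] +- [0.106 0.121 0.157] T [0.0016 0.0259 0.0829] +- [0.0109 0.0081 0.0087] Fy_tool -0.25973433030809023 rxF -0.02235006372787996 F raw std 0.39666604163764996
```

View pics/c13.png

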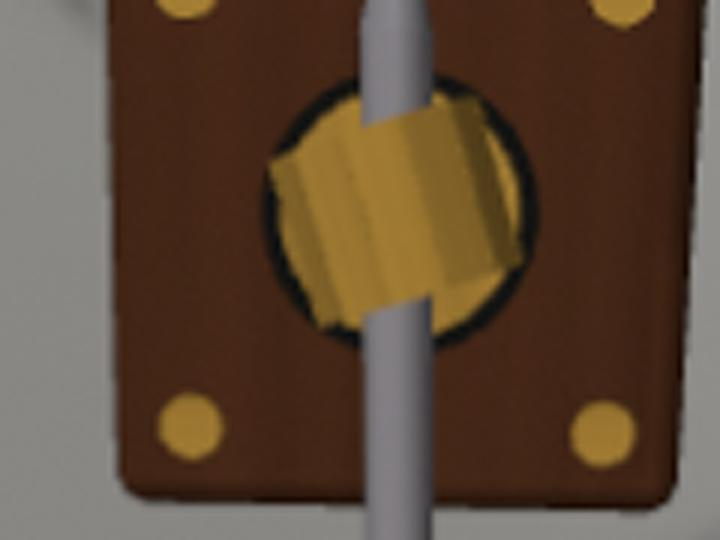

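>>> {"op": "servo_tool", "data": {
  "targets": [
    [[0,-0.06,-0.005],0.3,0],
    [[0,0,0],0,0]
  ]
}}

```text
clock: 29.63
tool_pos: [0.4461, -0.2336, 0.0203]
tcp_rot: [-0.923, 1.554, 3.05]
wrist_force: [0.6, 0.0, -1.1]
opening: 0.104
```

Run:
```python
from h import *
np.set_printoptions(precision=4,suppress=True)
meas(14)
w=snap('wrist','w17');crop('w17',250,60,370,150,6,'c13')
```

```text
clock 30.3333 P [ 0.4463 -0.2338  0.0203] yang -42.29722912490724 rad 0.08232080205114532 ang -133.20689353299028
TOTAL 0.08503370338862509
F [-0.5224 -0.3002 -0.9164] +- [0.1221 0.0906 0.1136] T [-0.1872  0.1753  0.0995] +- [0.0118 0.0114 0.0085] Fy_tool -0.18431604919396374 rxF -0.014421472135555339 F raw std 0.4567484509541941
```

View pics/c13.png

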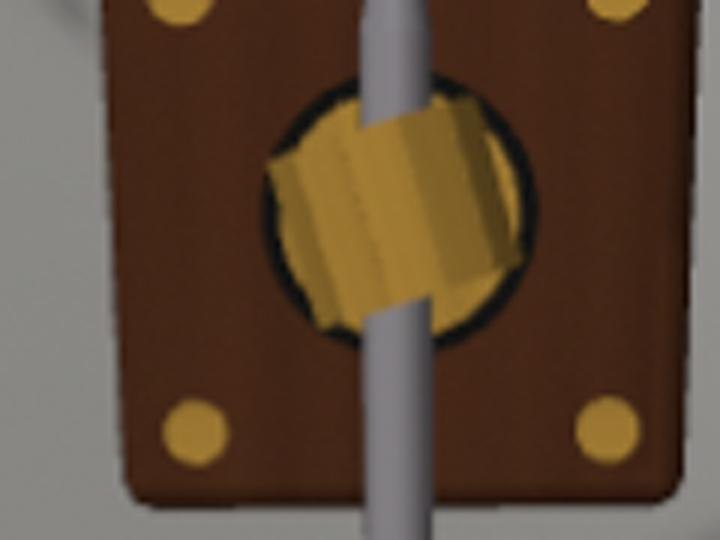

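>>> {"op": "servo_tool", "data": {
  "targets": [
    [[0,-0.08,-0.003],0.4,0],
    [[0,0,0],0,0]
  ]
}}

```text
clock: 30.55
tool_pos: [0.4441, -0.2317, 0.0204]
tcp_rot: [-0.871, 1.554, 3.067]
wrist_force: [0.9, -1.0, -1.4]
opening: 0.099
```

Run:
```python
from h import *
np.set_printoptions(precision=4,suppress=True)
meas(16)
```

```text
clock 31.35 P [ 0.4443 -0.2319  0.0204] yang -44.26334658697853 rad 0.08235151677716245 ang -135.12684044087266
TOTAL 0.11936333872567187
F [-0.8071 -0.92   -0.8795] +- [0.1155 0.1185 0.1449] T [-0.2829  0.239   0.1126] +- [0.0082 0.006  0.0058] Fy_tool 0.0640964921001147 rxF 0.006794594329760602 F raw std 0.461980221775408
```

>>> {"op": "servo_tool", "data": {
  "targets": [
    [[0,-0.055,0],0.28,0],
    [[0,0,0],0,0]
  ]
}}

```text
clock: 31.52
tool_pos: [0.4429, -0.2304, 0.0204]
tcp_rot: [-0.83, 1.555, 3.084]
wrist_force: [0.6, -1.0, -1.2]
opening: 0.101
```

Run:
```python
from h import *
np.set_printoptions(precision=4,suppress=True)
meas(20)
w=snap('wrist','w18');crop('w18',250,60,370,150,6,'c13')
```

```text
clock 32.5167 P [ 0.443  -0.2306  0.0204] yang -45.65166404530224 rad 0.0823874431235 ang -136.43100026904108
TOTAL 0.14101342646402615
F [-0.5926 -0.9776 -0.9681] +- [0.1005 0.1276 0.1038] T [-0.3073  0.254   0.1163] +- [0.0061 0.0077 0.0071] Fy_tool 0.28482877922200267 rxF 0.024704819492503312 F raw std 0.4494394973824344
```

View pics/c13.png

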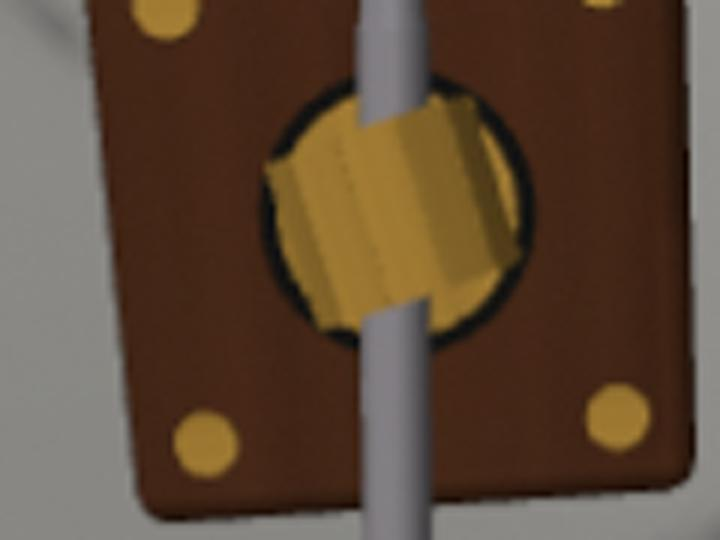

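>>> {"op": "servo_tool", "data": {
  "targets": [
    [[0,0.17,-0.008],-1,0],
    [[0,0.175,-0.008],-1,0],
    [[0,0.175,-0.008],-1,0],
    [[0,0.175,-0.008],-1,0],
    [[0,0,0],0,0]
  ]
}}

```text
clock: 32.98
tool_pos: [0.4667, -0.2471, 0.0202]
tcp_rot: [-1.205, 1.556, 3.073]
wrist_force: [-0.7, 0.5, -0.6]
opening: 0.1
```

Run:
```python
from h import *
np.set_printoptions(precision=4,suppress=True)
meas(6)
w=snap('wrist','w19');crop('w19',250,60,370,150,6,'c13')
```

```text
clock 33.2833 P [ 0.4656 -0.2464  0.0202] yang -25.234932505986844 rad 0.0815040141373416 ang -117.10497990647832
TOTAL -0.025983284574739522
F [-0.1324  0.1129 -0.638 ] +- [0.1736 0.2065 0.1597] T [-0.1278  0.059  -0.0122] +- [0.0061 0.0208 0.0091] Fy_tool -0.16792357769914953 rxF -0.01380074235844857 F raw std 0.42530611997202444
```

View pics/c13.png

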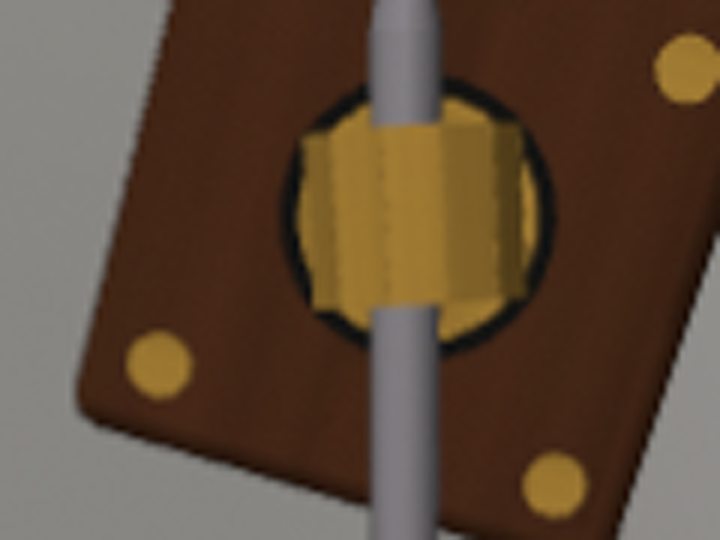

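>>> {"op": "servo_tool", "data": {
  "targets": [
    [[0,0.04,0],-0.3,0],
    [[0,0,0.3],0,0],
    [[0,0,0.4],0,0],
    [[0,0,0.5],0,0],
    [[0,0,0.4],0,0],
    [[0,0,0],0,0]
  ]
}}

```text
clock: 33.83
tool_pos: [0.4401, -0.3089, 0.0208]
tcp_rot: [-1.234, 1.555, 3.07]
wrist_force: [0.3, 0.7, -1.3]
opening: 0.1
```

Run:
```python
from h import *
np.set_printoptions(precision=4,suppress=True)
plan([.5288,.1768,.0195],np.radians(11))
w=snap('wrist','w20')
```

```text
pos [ 0.4401 -0.3089  0.0208] yang -23.39 x axis [-0.0153  0.0011 -0.9999] j6 -0.30862725174538846 open 0.09962576720330618 t 33.8333
F [ 0.2741  0.6673 -1.265 ] T [-0.0796  0.126  -0.0059]
need shift units [  0.0128  -2.7836 -12.0256] twist units -6.877544140504549 world d [ 0.0887  0.4857 -0.0013]
```

View pics/w20.png

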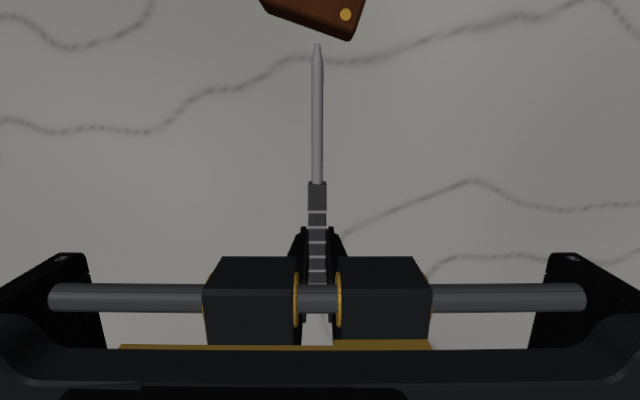

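>>> {"op": "servo_tool", "data": {
  "targets": [
    [[-0.9,0,0.1],0,0],
    [[-0.9,0,0],0,0],
    [[0,-0.22,-0.9],0,0],
    [[0,-0.22,-0.97],0,0],
    [[0,-0.22,-0.97],0,0],
    [[0,-0.22,-0.97],0,0],
    [[0,-0.22,-0.97],0,0],
    [[0,-0.22,-0.97],0,0]
  ]
}}

```text
clock: 34.55
tool_pos: [0.4831, -0.0755, 0.0957]
tcp_rot: [-1.334, 1.556, 2.959]
wrist_force: [1.6, 0.5, -1.0]
opening: 0.101
```

>>> {"op": "servo_tool", "data": {
  "targets": [
    [[0,-0.22,-0.95],-1,0],
    [[0,-0.13,-0.95],-1,0],
    [[0,-0.05,-0.95],-1,0],
    [[0,0.05,-0.9],-1,0],
    [[0,0.1,-0.7],-1,0],
    [[0,0,-0.3],-1,0],
    [[0,0,0],-0.7,0],
    [[0,0,0],0,0]
  ]
}}

```text
clock: 35.22
tool_pos: [0.5148, 0.1351, 0.096]
tcp_rot: [-2.004, 1.555, 2.915]
wrist_force: [0.5, 0.4, -0.6]
opening: 0.098
```

Run:
```python
from h import *
np.set_printoptions(precision=4,suppress=True)
plan([.5288,.1768,.06],np.radians(11))
```

```text
pos [0.5148 0.1351 0.096 ] yang 11.81 x axis [-0.0157  0.0036 -0.9999] j6 -0.08218758620338072 open 0.09780428950218126 t 35.2167
F [ 0.4676  0.4317 -0.6175] T [-0.1589  0.0324  0.0121]
need shift units [ 0.8987  0.5694 -0.9422] twist units 0.16201524507976647 world d [ 0.014   0.0417 -0.036 ]
```

>>> {"op": "servo_tool", "data": {
  "targets": [
    [[0.2,0.3,-0.5],0.16,0],
    [[0.3,0.27,-0.44],0,0],
    [[0.4,0,0],0,0],
    [[0.6,0,0],0,0],
    [[0.5,0,0],0,0],
    [[0,0,0],0,0]
  ]
}}

```text
clock: 35.72
tool_pos: [0.5282, 0.1795, 0.0145]
tcp_rot: [-2.059, 1.557, 2.832]
wrist_force: [-0.9, -0.0, -0.9]
opening: 0.102
```

Run:
```python
from h import *
np.set_printoptions(precision=4,suppress=True)
plan([.5288,.1768,-.019],np.radians(11))
snap('wrist','w21');snap('scene','s21');crop('s21',280,150,420,270,5,'c5')
```

```text
pos [0.5282 0.1795 0.0145] yang 10.23 x axis [-0.013   0.0042 -0.9999] j6 0.018136737680089842 open 0.10159951224350061 t 35.7167
F [-0.8507 -0.0331 -0.9031] T [-0.1094  0.0882 -0.0884]
need shift units [0.8369 0.0117 0.0746] twist units -0.15332729483360844 world d [ 0.0006 -0.0027 -0.0335]
```

View pics/c5.png

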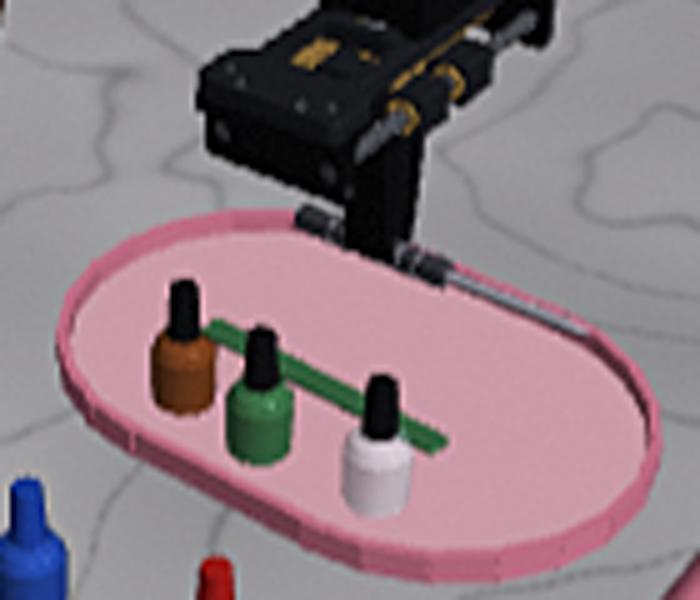

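View pics/w21.png

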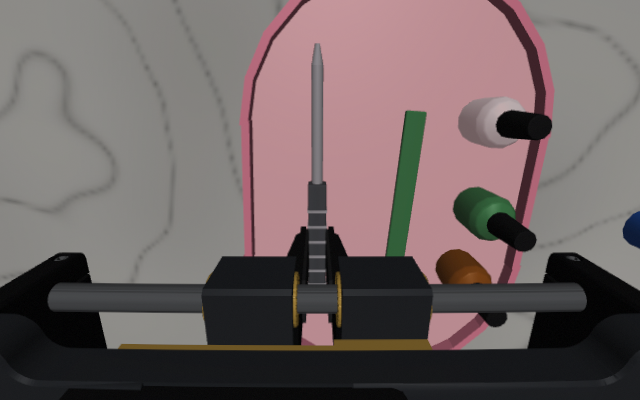

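>>> {"op": "servo_tool", "data": {
  "targets": [
    [[0.35,0,0.04],-0.15,0],
    [[0.3,0,0.02],0,0],
    [[0.1,0,0],0,0],
    [[0,0,0],0,0],
    [[0,0,0],0,0]
  ]
}}

```text
clock: 36.23
tool_pos: [0.5325, 0.1771, -0.0086]
tcp_rot: [-2.859, 1.564, 2.041]
wrist_force: [1.1, 0.3, -1.0]
opening: 0.102
```

Run:
```python
from h import *
np.set_printoptions(precision=4,suppress=True)
plan([.5288,.1768,-.019],np.radians(11))
```

```text
pos [ 0.5325  0.1771 -0.0086] yang 10.73 x axis [-0.0032  0.0062 -1.    ] j6 0.0024520685065648673 open 0.10249919318007993 t 36.2333
F [ 1.0751  0.3347 -1.0046] T [-0.1054  0.0381 -0.0002]
need shift units [ 0.2593 -0.0921 -0.0075] twist units -0.05312064052596649 world d [-0.0037 -0.0003 -0.0104]
```

>>> {"op": "servo_tool", "data": {
  "targets": [
    [[0.12,-0.05,0],0,0],
    [[0.06,0,0],0,0],
    [[0.05,0,0],0,0],
    [[0,0,0],0,0]
  ]
}}

```text
clock: 36.57
tool_pos: [0.5312, 0.177, -0.0167]
tcp_rot: [3.024, 1.564, 1.64]
wrist_force: [0.6, -0.4, -0.6]
opening: 0.099
```

Run:
```python
from h import *
np.set_printoptions(precision=4,suppress=True)
meas(4)
snap('scene','s22');crop('s22',280,150,420,270,5,'c5')
```

```text
clock 36.7667 P [ 0.5313  0.177  -0.0165] yang 10.686994620860075 rad 0.35195771588519964 ang 85.33296632977388
TOTAL 0.14049618517488788
F [-0.3953 -0.3752 -0.8651] +- [0.1243 0.1574 0.2195] T [-0.1157  0.0416  0.0126] +- [0.0044 0.004  0.0106] Fy_tool -0.4580613549421791 rxF 0.1279386531938367 F raw std 0.24858332673360023
```

View pics/c5.png

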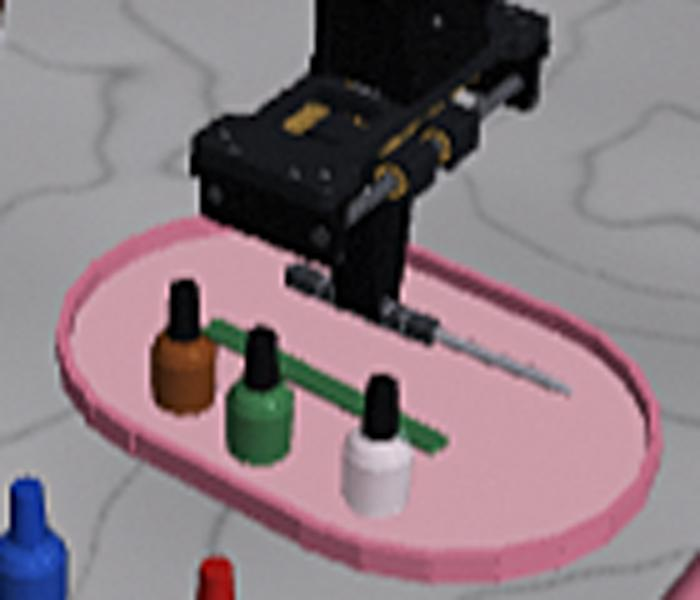

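>>> {"op": "servo_tool", "data": {
  "targets": [
    [[0.05,0,0],0,0],
    [[0,0,0],0,0],
    [[0,0,0],0,15],
    [[0,0,0],0,25],
    [[0,0,0],0,35],
    [[0,0,0],0,35],
    [[0,0,0],0,35]
  ]
}}

```text
clock: 37.4
tool_pos: [0.5317, 0.1771, -0.0183]
tcp_rot: [2.872, 1.564, 1.487]
wrist_force: [-0.6, 0.7, -0.6]
opening: 0.338
```

>>> {"op": "servo_tool", "data": {
  "targets": [
    [[-0.2,0,0],0,35],
    [[-0.5,0,0],0,35],
    [[-0.9,0,0],0,35],
    [[-0.9,0,0],0,35],
    [[-0.9,0,0],0,35],
    [[-0.9,0,0],0,35],
    [[0,0,0],0,35]
  ]
}}

```text
clock: 37.98
tool_pos: [0.5303, 0.1755, 0.1627]
tcp_rot: [-2.761, 1.564, 2.137]
wrist_force: [0.6, 0.2, -0.6]
opening: 0.351
```

Run:
```python
from h import *
np.set_printoptions(precision=4,suppress=True)
print(env.state()['tool_pos'],env.state()['clock'])
snap('scene','s23');crop('s23',280,150,420,270,5,'c5');d=snap('wrist','w23')
```

```text
[0.5303 0.1755 0.1627] 37.9833
```

View pics/c5.png

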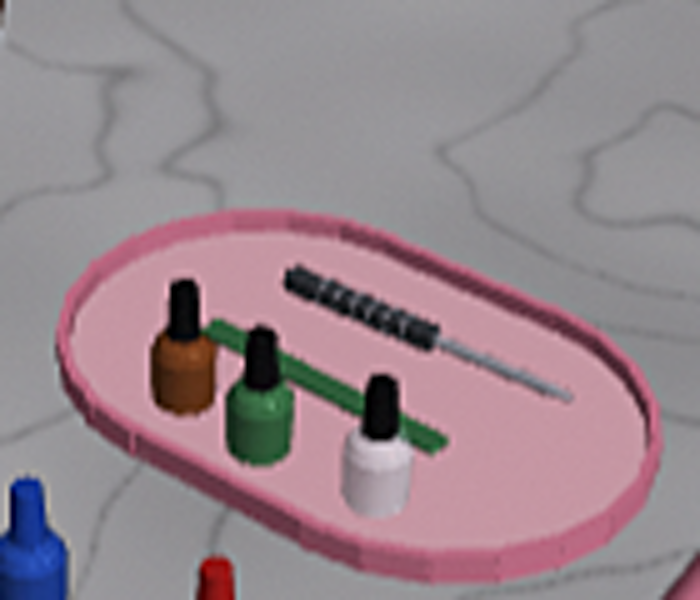

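View pics/w23.png

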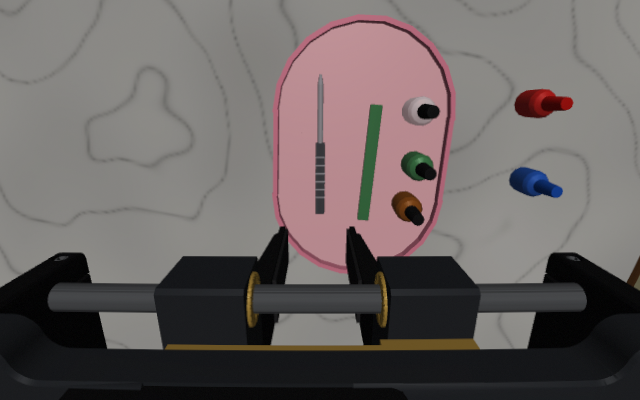

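Run:
```python
from h import *
w=load('w23')
a=onz(w,320,75,.009);b=onz(w,320,213,.009);print(a,b,np.linalg.norm(a-b))
print(env.job_done())
```

```text
[0.51257634 0.27913877 0.009     ] [0.54067733 0.13247408 0.009     ] 0.14933250707556586
the job is handed in; nothing more can be done
None
```

I turned the eye clockwise to its stop with the pusher and nipped it up. I then drew the pusher out, laid it back in the tray and handed the job in at about 38 s. No verdict came back, so these are my own checks.

- **Tightening:** The bar's tip was about 24 mm past the loop's centre. From about 0.16 rad, the eye peaked at about 1.32 rad and stood at 1.22 rad once released. Those angles come from the pictures and assume the eye's zero lies along the block's edge. At the stop the measured torque about the eye's axis was 0.14 N m, or roughly 0.15 to 0.165 after zero correction. It was held for about 1 s.
- **Margin:** The torque readings are noisy, at about 0.01 to 0.02 N m. The image-measured spring-back of about 0.1 rad suggests about 12 N on the stop, against the 15 N limit and the 6 N minimum. I had no direct reading of that contact force.
- **Tray:** The last pictures show the pusher lying flat on the tray floor, measured at 149 mm long from tip to tail and inside the rim. The bottles and file look unmoved. The gripper is open and about 0.16 m up by the reported TCP height, touching nothing.
- **Went wrong or disagreed:** My first grasp closed on air because the fingertips sit about 20 to 25 mm above the reported TCP height. I corrected that from the pictures. Two torque rises around 0.8 and 1.0 rad looked like the stop but turned out to be noise.

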